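# Lock the tilting proof bed with an adjustable wrench

### The job

Take the adjustable wrench from the rubber mat and set it flat on the sloping bed, its jaws round the big brass nut and its handle pointing up the slope; with a finger, roll the wrench's worm until the jaws just fit the nut. Then tighten the nut clockwise with the wrench, not with the fingers, until the red line on the nut points along the red line on the bed. Lay the wrench gently back flat on the mat, leaving everything else where it stands.

Things in the scene. Friction and masses are not known exactly. Their poses are not given: they have to be found in the camera images.
- press: tilting proofing bed, fixed: green base, aluminium bed plate 290 mm long (up the slope) by 260 mm wide, rising at 23 degrees from its front edge (35 mm above the table, robot's side) to 148 mm at the back. Origin: centre of its foot on the table, on plan 134 mm behind the front edge; x axis up the slope on plan, z up
- bed_line (a point): middle of the red line painted on the bed (36 x 6 mm), 41 mm from the nut's axis and pointing at it; it lies down the slope and to the left of the nut, 0.5 rad from straight down the slope
- nut_base (a point): underside centre of the brass hexagonal nut on the bed face, 95 mm up from the front edge. Nut 30 mm across flats, 34.6 over corners, 17 high; stud 3.5 mm higher. z: nut axis, square to the bed, leaning 23 degrees to the robot. x: about up the slope, parallel to two flats, turning with the nut; its red line is on its -x side, stud to corner. The wrench handle goes along +x
- nut (a joint): angle of the nut (rad), growing clockwise seen from above (tightening); at 0 its x axis points straight up the slope; at +0.5 the two red lines meet; it starts between -0.5 and -0.1, can turn from -0.8 to 1.0 and stays where it is left; it needs about 0.2 N m; it is oiled
- wrench: adjustable wrench as a whole; steel, handle partly red, 201 mm long, 67 mm over the head, head 14 mm thick, about 0.41 kg. Origin and axes as wrench_mouth. The handle is a straight bar 22 mm wide, 12 mm thick (1 to 13 mm above the underside), from x = -65 to -186 mm at y = 0
- wrench_mouth (a point): point on the wrench's underside where the nut's axis comes when the jaws fit. x: along the wrench, handle to mouth; z up. Jaws end at x = +16 mm, throat wall at x = -19 mm. The fixed jaw's inner face is at y = +15 mm, the sliding jaw's at y = -25 mm + the value of joint jaw
- wrench_mid (a point): point near the wrench's centre of mass, on the handle by the head: x = -85 mm, y = 0, 7 mm above the underside, axes as wrench_mouth
- wrench_worm (a point): top of the knurled brass worm, a roller 21 mm across and 18 mm long with its axis along the wrench's y, 8 mm proud of the head; the point is at x = -40 mm, y = 0, 22 mm above the underside. A fingertip pressed on top (5 to 10 N) and drawn towards the mouth rolls it and closes the jaw; drawn back it opens it
- jaw (a joint): travel of the sliding jaw towards the fixed one (m): 0 = jaws 40 mm apart, 0.010 = 30 mm (just fits the nut), 0.014 = stop; starts at 0.002 to 0.005. Moves only with the worm: 2 mm per radian, 1.9 mm per 10 mm of fingertip travel; the worm turns at about 4 N at its rim and stays where it is left
- mat: black rubber mat 250 x 170 x 4 mm, fixed flat on the table, origin at the centre of its underside, x along its length; the wrench starts on it, worm up, mouth about towards the robot, and must lie on it again
- brayer: bystander, to be left alone: ink roller with a wooden handle, black rubber roller 42 mm thick and 100 mm long, 160 mm overall; origin at its underside
- ink_tin: bystander, to be left alone: blue ink tin, 84 mm across, 60 mm high; origin at its underside
- press_wash: bystander, to be left alone: bottle with a red cap, 66 mm across, 190 mm high; origin at its underside
- composing_stick: bystander, to be left alone: flat steel typesetting tray, 180 x 50 x 18 mm; origin at its underside
- furniture_a: bystander, to be left alone: wooden spacing block 150 x 36 x 23 mm; origin at its underside
- furniture_b: bystander, to be left alone: wooden spacing block 100 x 45 x 23 mm; origin at its underside
- mug: bystander, to be left alone: blue mug, 80 mm across, 90 mm high; origin at its underside

How it is judged:
By the outcome, as a careful person would: the job done as asked, in the order asked, and still so for the second after the job is handed in, with the robot touching nothing.
It also fails if it takes over 72 s, if anything falls off the work surface, if the arm or the gripper's body presses on something with over 40 N, if the wrist force passes 120 N, or if a joint passes its speed limit or range.

### The arm

A 7-joint arm with a two-finger parallel gripper is mounted at the origin on the work surface. World frame = base frame: x ahead of the robot, y to its left, z up, the work surface at z = 0. Lengths are in m, angles in rad, forces in N, time in s.
With the tool pointing down it reaches from about 0.425 to 0.925 m from the base axis. Payload 6.8 kg.
Tool frame: the origin (TCP) lies where the fingers leave the gripper's body, on its centre line; the fingertips stand 73 mm ahead of it and the grasp point (between the pads) lies 54 mm ahead of it; z points along the fingers, y is the line along which they close (so a half turn about z gives the same grasp; the last joint's range is limited). The gripper opens to 85 mm and grips with 20 to 120 N. Pads are 22 mm wide; open, the fingers measure 114 mm over their backs; the gripper's body (76 mm by 85 mm) begins 54 mm behind the grasp point. The pads swing forward as they close: fully open they stand 13 mm farther back than shut.
Start: joints at [-1.359, 0.477, 0.022, 1.555, -0.011, 1.109, -0.083], TCP at [0.212, 0.641, 0.304] pointing down, gripper open.
Joint ranges: [-2.96, 2.96], [-0.34, 2.1], [-1.41, 1.46], [0.24, 2.44], [-1.37, 4.51], [0.17, 1.92], [-2.96, 2.96]. Speed limits (rad/s): [2.39, 2.39, 3.14, 3.14, 3.14, 3.14, 3.14].

### API

Orientations are given as a unit quaternion [x, y, z, w].
In Python, from bench import sensors, vision, bot gives the robot as it stands. The module is installed in compiled form; this text tells all that it offers.
- The arm moves only by the tool play_rows, never from a script. Its argument "steps" is a list of rows, each an object with "claw": the closure in counts, from 0 (fully open) to 255 (shut); "dp": the shift along the world's x, y, z in cm, a list of three; "angular": the turn, a rotation vector about the world's x, y, z in rad, a list of three. In form: [{"claw": claw, "dp": [dx, dy, dz], "angular": [wx, wy, wz]}, ...]. A call has 1 to 20 rows; each row shifts and turns the commanded pose from where the row before left it; what a row does not reach is not made up. A row lasts 1/10 s, in which the tool goes at most 50 mm and 8.59 degrees, less where a joint would pass 70% of its speed; a pose out of reach is approached as far as the arm can. A call with a gripper value outside its range is refused whole. The fingers move at their own pace and stop on an object; "force" is the grip in N (left out, the last holds). Time passes only in rows, so rows that do not move let the fingers close. It gives the time, the measured TCP pose, the force, the opening and the grip force at its end, in the units of the state.
- sensors.read_state(): the state, without advancing time (a new reading comes with each control period).
- vision.read_camera(name): name is "scene" or "side" or "wrist"; returns a dict with "frame" (480x640x3 uint8, blue, green, red), "fx", "fy", "cx", "cy" (pixels), "extrinsics" (4x4, takes a point from world to camera coordinates). Camera axes: x right, y down, z forward; pixel columns grow to the right and rows downward; lengths in m; the calibration is good to about 2 mm. A picture is of the moment at which its call begins. There is no depth.
- bot.job_done(): hands the job in; it is judged then, once.
The state is a dict: "time": time; "q": joint angles; "qd": joint speeds; "effort": joint torques, N m; "eef_pos": TCP position; "eef_rot": TCP orientation; "force": force on the tool from outside, world axes, zero at the start; "ft_torque": the same for the moment, N m; "opening": finger opening in m; "finger_force": force on a finger pad.
Only numpy, scipy, OpenCV 4.12 (cv2) and the standard library are available. Lean on these libraries where they do the work, as an engineer would, in place of code of your own. Each camera call takes 0.05 s, during which the arm holds its last target. There are 200 camera calls.

## Working session

There is one attempt and no reset: what is moved stays moved. The work goes in short steps, Python scripts to look and compute and a tool call to move; the robot and the scene stay as the last step left them, time stands still between calls to the robot, and variables do not carry over. Pictures are saved under pics/ and viewed, at most 10 in all, crops included, and the job is handed in when it is done.

Besides the shell and the picture viewer there is one more tool, called after "Call:" as name([rows], argument=value, ...), one row to a line, values as JSON. play_rows: Moves the arm, as the interface text tells. Its arguments: {"type":"object","properties":{"steps":{"type":"array"},"force":{"type":"number"}},"required":["steps"]}

```bash
mkdir -p pics; cat > h.py <<'E'
import numpy as np, cv2
from bench import sensors, vision, bot
from scipy.spatial.transform import Rotation as R
def cam(n, save=None):
    c=vision.read_camera(n)
    if save: cv2.imwrite(f'pics/{save}.png',c['frame'])
    return c
def ray(c,u,v):
    E=c['extrinsics']; r=E[:3,:3].T
    o=-r@E[:3,3]; d=r@np.array([(u-c['cx'])/c['fx'],(v-c['cy'])/c['fy'],1.]); return o,d/np.linalg.norm(d)
def onz(c,u,v,z):
    o,d=ray(c,u,v); return o+d*(z-o[2])/d[2]
def tri(rs):
    A=sum(np.eye(3)-np.outer(d,d) for o,d in rs); b=sum((np.eye(3)-np.outer(d,d))@o for o,d in rs)
    p=np.linalg.solve(A,b); return p,[np.linalg.norm((np.eye(3)-np.outer(d,d))@(p-o)) for o,d in rs]
def proj(c,p):
    q=c['extrinsics']@np.append(p,1); return np.array([c['fx']*q[0]/q[2]+c['cx'],c['fy']*q[1]/q[2]+c['cy']])
E
python3 - <<'E'
from h import *
np.set_printoptions(precision=3,suppress=True)
for n in ['scene','side','wrist']:
    c=cam(n,n+'0'); o,d=ray(c,320,240); print(n,c['fx'],o,d)
s=sensors.read_state(); print(s)
E
```

```text
scene 586.1232631578459 [ 1.614 -0.256  1.177] [-0.658  0.174 -0.733]
side 453.74287957135584 [ 0.401 -0.958  1.024] [ 0.144  0.715 -0.684]
wrist 428.23615998067265 [0.147 0.661 0.373] [ 0.253 -0.08  -0.964]
{'time': 0.15, 'q': array([-1.359,  0.478,  0.022,  1.556, -0.012,  1.109, -0.083]), 'qd': array([ 0.001, -0.004, -0.001, -0.005,  0.001, -0.   ,  0.001]), 'effort': array([  0.002, -59.692,   1.61 , -28.149,   0.013,   0.007,  -0.   ]), 'eef_pos': array([0.212, 0.64 , 0.303]), 'eef_rot': array([ 0.159,  0.987, -0.001, -0.   ]), 'force': array([ 0.252, -0.74 , -0.253]), 'ft_torque': array([-0.026,  0.026,  0.015]), 'finger_force': 0.0, 'opening': 0.08532147621537216}
```

View pics/scene0.png

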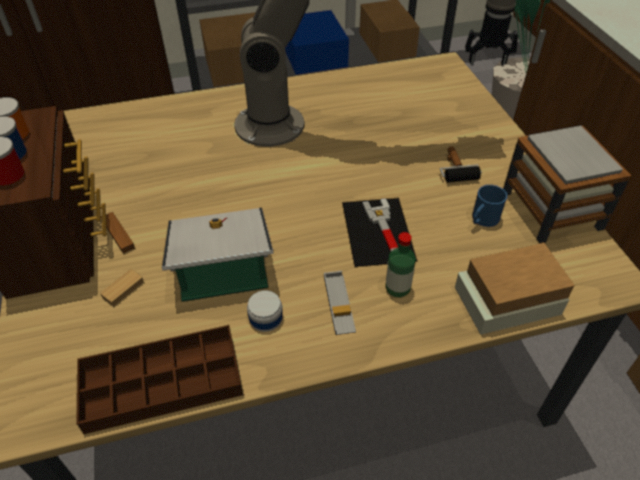

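View pics/side0.png

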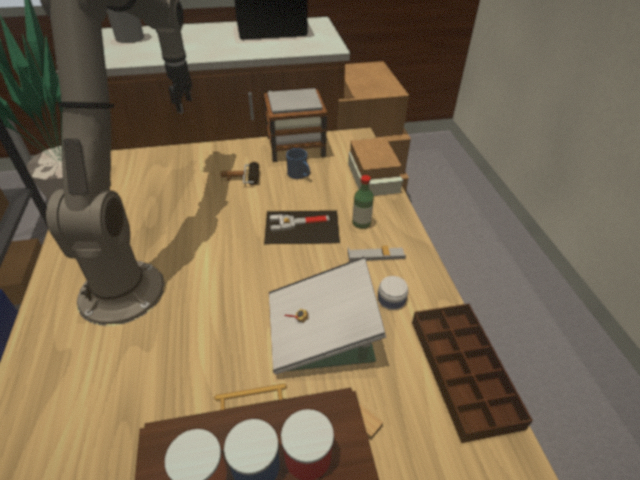

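Scene view: press at about (218,245) with the nut at (217,222), mat at (378,230), wrench head at (378,208) and red handle to (392,245). Side view: wrench head at (283,222), red handle end at (328,218), nut at (302,316). The wrench mouth faces the robot. Rough triangulation next.

```bash
python3 - <<'E'
from h import *
np.set_printoptions(precision=3,suppress=True)
a,b=cam('scene'),cam('side')
print('nut',tri([ray(a,216,223),ray(b,302,316)]))
def masks(f):
    h=cv2.cvtColor(f,cv2.COLOR_BGR2HSV); 
    red=((h[...,0]<8)|(h[...,0]>172))&(h[...,1]>170)&(h[...,2]>90)
    blk=(h[...,2]<50); return red.astype('u1'),blk.astype('u1')
for c,n,roi in((a,'scene',(335,190,420,270)),(b,'side',(255,200,350,250))):
    red,blk=masks(c['frame']); x0,y0,x1,y1=roi
    for m,z in((red,.015),(blk,.004)):
        k,l,st,ce=cv2.connectedComponentsWithStats(m[y0:y1,x0:x1])
        for i in range(1,k):
            if st[i,4]>25:
                pts=cv2.findContours((l==i).astype('u1'),0,2)[0][0]; r=cv2.minAreaRect(pts); bp=cv2.boxPoints(r)+[x0,y0]
                print(n,z,st[i,4],(ce[i]+[x0,y0]).round(1),[onz(c,*p,z)[:2].round(3) for p in bp])
E
```

```text
nut (array([ 0.499, -0.243,  0.079]), [np.float64(0.0009163832665070388), np.float64(0.0009163832665070107)])
scene 0.015 160 [389.7 238.6] [array([0.583, 0.192]), array([0.577, 0.216]), array([0.65 , 0.214]), array([0.656, 0.191])]
scene 0.015 105 [404.6 237. ] [array([0.601, 0.236]), array([0.609, 0.265]), array([0.644, 0.252]), array([0.636, 0.223])]
scene 0.004 587 [397.8 224. ] [array([0.461, 0.234]), array([0.454, 0.286]), array([0.671, 0.252]), array([0.675, 0.205])]
scene 0.004 58 [374.9 202.8] [array([0.451, 0.201]), array([0.452, 0.232]), array([0.475, 0.227]), array([0.474, 0.196])]
scene 0.004 1981 [366.  237.7] [array([0.493, 0.042]), array([0.41 , 0.169]), array([0.722, 0.231]), array([0.783, 0.115])]
side 0.015 105 [315.5 218.8] [array([0.586, 0.218]), array([0.652, 0.219]), array([0.648, 0.187]), array([0.584, 0.187])]
```

Call:
play_rows([
  {"claw":0,"dp":[2.3,-3.1,0],"angular":[0,0,0.08]},
  {"claw":0,"dp":[2.3,-3.1,0],"angular":[0,0,0.08]},
  {"claw":0,"dp":[2.3,-3.1,0],"angular":[0,0,0.08]},
  {"claw":0,"dp":[2.3,-3.1,0],"angular":[0,0,0.08]},
  {"claw":0,"dp":[2.3,-3.1,0],"angular":[0,0,0]},
  {"claw":0,"dp":[2.3,-3.1,0],"angular":[0,0,0]},
  {"claw":0,"dp":[2.3,-3.1,0],"angular":[0,0,0]},
  {"claw":0,"dp":[2.3,-3.1,0],"angular":[0,0,0]},
  {"claw":0,"dp":[2.3,-3.1,0],"angular":[0,0,0]},
  {"claw":0,"dp":[2.3,-3.1,0],"angular":[0,0,0]},
  {"claw":0,"dp":[2.3,-3.1,0],"angular":[0,0,0]},
  {"claw":0,"dp":[2.3,-3.1,0],"angular":[0,0,0]},
  {"claw":0,"dp":[2.3,-3.1,0],"angular":[0,0,0]},
  {"claw":0,"dp":[2.3,-3.1,0],"angular":[0,0,0]},
  {"claw":0,"dp":[0,0,0],"angular":[0,0,0]},
  {"claw":0,"dp":[0,0,0],"angular":[0,0,0]},
])

```text
time: 1.85
eef_pos: [0.5345, 0.2059, 0.3038]
eef_rot: [0.001, 1.0, -0.0, -0.0]
force: [0.3, 0.1, 0.5]
opening: 0.0852
finger_force: 0.0
```

```bash
python3 - <<'E'
from h import *
np.set_printoptions(precision=4,suppress=True)
c=cam('wrist','w1'); o,d=ray(c,320,240); print(o,d); s=sensors.read_state(); print(s['time'],s['q'],s['eef_pos'],s['eef_rot'])
import pickle; pickle.dump(c,open('w1.pkl','wb'))
E
```

```text
[0.4664 0.2051 0.3742] [ 0.2657  0.0044 -0.9641]
1.9 [-0.6028  0.3094  0.1536  1.8141 -0.0554  1.0225  1.1437] [0.5338 0.2073 0.3038] [-0.0002  1.      0.0002 -0.0003]
```

View pics/w1.png

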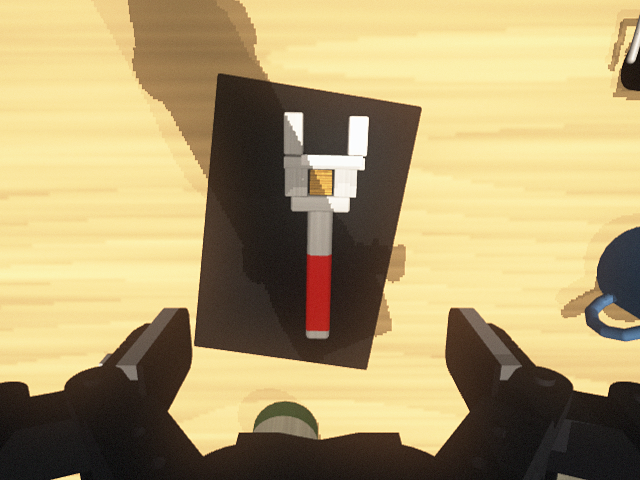

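Wrist view: wrench on the mat, mouth towards the robot (top of the picture). Red handle runs from (318,255) to (318,338), worm at (320,181), fixed jaw left (inner edge 303) and sliding jaw right (inner edge 349). The bottle cap is at (286,415), just beyond the mat.

```bash
cat >> h.py <<'E'
def redm(f):
    h=cv2.cvtColor(f,cv2.COLOR_BGR2HSV); return (((h[...,0]<8)|(h[...,0]>172))&(h[...,1]>150)&(h[...,2]>70)).astype('u1')
def brass(f):
    h=cv2.cvtColor(f,cv2.COLOR_BGR2HSV); return ((h[...,0]>8)&(h[...,0]<32)&(h[...,1]>110)).astype('u1')
def blob(m,roi,cl=0):
    x0,y0,x1,y1=roi; q=np.zeros_like(m); q[y0:y1,x0:x1]=m[y0:y1,x0:x1]
    if cl: q=cv2.morphologyEx(q,cv2.MORPH_CLOSE,np.ones((cl,cl)))
    k,l,st,ce=cv2.connectedComponentsWithStats(q); i=1+np.argmax(st[1:,4]); return (l==i).astype('u1'),ce[i],st[i]
def quad(m):
    r=cv2.minAreaRect(cv2.findContours(m,0,2)[0][0]); return r,cv2.boxPoints(r)
E
python3 - <<'E'
from h import *; import pickle
np.set_printoptions(precision=4,suppress=True)
c=pickle.load(open('w1.pkl','rb')); a=cam('scene'); b=cam('side')
m,ce,st=blob(redm(c['frame']),(290,240,350,345)); print('red',ce,st)
m2,ce2,st2=blob(redm(a['frame']),(375,215,398,252)); print(ce2,st2)
m3,ce3,st3=blob(redm(b['frame']),(295,205,340,230)); print(ce3,st3)
print('z',tri([ray(c,*ce),ray(a,*ce2),ray(b,*ce3)]))
mb,cb,sb=blob(brass(c['frame']),(300,160,340,205),5); print('worm',cb,sb)
z=.017
for v in (st[1],st[1]+st[3]): 
    r=np.flatnonzero(m[int(min(v+2,st[1]+st[3]-3))]); print(v,r[0],r[-1]+1,onz(c,(r[0]+r[-1]+1)/2,v,z), onz(c,r[0],v,z)[1]-onz(c,r[-1]+1,v,z)[1])
print('worm',onz(c,*cb,.026))
# handle end & silver
g=c['frame'].max(2); col=g[325:350,318]; print(col)
for row in (200,130,162): print(row, g[row,275:380:2])
E
```

```text
red [317.938  292.4968] [ 305  254   27   77 1870]
[389.5235 238.3826] [383 229  14  20 149]
[315.2222 218.8981] [306 216  20   7 108]
z (array([0.6157, 0.2043, 0.0135]), [np.float64(0.0008341387688048905), np.float64(0.000724663119671047), np.float64(0.0008512088242444133)])
worm [320.2946 182.0982] [309 170  23  25 560]
254 307 332 [0.5775 0.2063 0.017 ] -0.02182828729626582
331 306 330 [0.6516 0.2049 0.017 ] -0.022066446922817257
worm [0.5135 0.207  0.026 ]
[181 179 179 180 184 177 172 169 172 167 169 173 163 117  67  49  51  55
  52  54  55  57  55  59  54]
200 [ 35  42  41  42  34  41  41  33 143 184 179 177 181 184 181 181 182 181
 180 182 184 181 179 180 182 185 177 255 251 251 251 251 251 251 251 252
 252 215  69  68  70  64  67  64  70  71  70  67  68  71  68  67  72]
130 [ 45  43  46  43  68 152 155 154 149 218 255 251 251 250 105  63  57  65
  65  71  64  69  66  65  67  69  71  69  71  74  66  72  75  71  70  69
  79 232 255 253 253 253 253 253 253 253 251  75  74  76  77  77  82]
162 [ 38  38  43  37  71 157 153 154 153 154 153 155 160 171 184 183 185 213
 253 251 252 252 252 252 252 252 252 252 252 252 252 252 252 252 252 252
 252 252 252 252 252 252 252 253 254  54  75  73  69  72  70  74  74]
```

Call:
play_rows([
  {"claw":0,"dp":[0,-3.8,0],"angular":[0,0,0]},
  {"claw":0,"dp":[0,-3.8,0],"angular":[0,0,0]},
  {"claw":0,"dp":[0,-3.8,0],"angular":[0,0,0]},
  {"claw":0,"dp":[0,-3.8,0],"angular":[0,0,0]},
  {"claw":0,"dp":[0,-3.8,0],"angular":[0,0,0]},
  {"claw":0,"dp":[0,-3.8,0],"angular":[0,0,0]},
  {"claw":0,"dp":[0,-3.8,0],"angular":[0,0,0]},
  {"claw":0,"dp":[0,-3.8,0],"angular":[0,0,0]},
  {"claw":0,"dp":[0,-3.8,0],"angular":[0,0,0]},
  {"claw":0,"dp":[0,-3.8,0],"angular":[0,0,0]},
  {"claw":0,"dp":[0,-3.8,0],"angular":[0,0,0]},
  {"claw":0,"dp":[0,-3.2,0],"angular":[0,0,0]},
  {"claw":0,"dp":[0,0,0],"angular":[0,0,0]},
  {"claw":0,"dp":[0,0,0],"angular":[0,0,0]},
])

```text
time: 3.4
eef_pos: [0.5345, -0.2424, 0.3037]
eef_rot: [-0.0, 1.0, 0.0, -0.0]
force: [0.4, 0.2, 0.1]
opening: 0.0851
finger_force: 0.0
```

```bash
python3 - <<'E'
from h import *
import pickle
c=cam('wrist','w2'); print(ray(c,320,240)); pickle.dump(c,open('w2.pkl','wb'))
E
```

```text
(array([ 0.46633393, -0.24345462,  0.37411532]), array([ 0.2656725 ,  0.00578821, -0.96404596]))
```

View pics/w2.png

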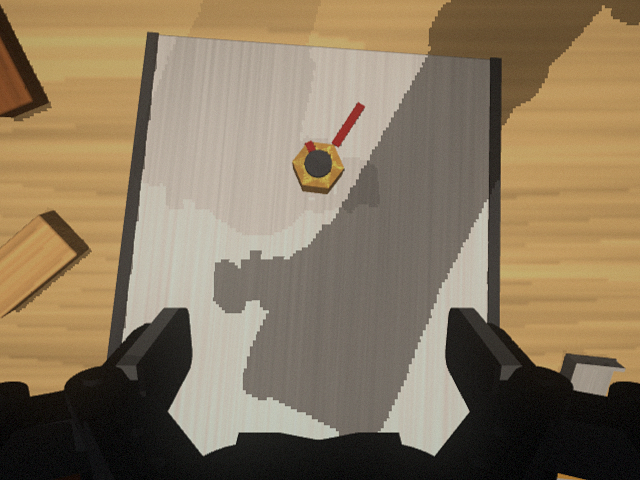

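Nut at (318,166), its red mark at (309,147), bed line from (360,105) to (336,145), bed front edge from (150,33) to (500,60). I'll take a second wrist view on the way back to get heights.

Call:
play_rows([
  {"claw":0,"dp":[0,4,0],"angular":[0,0,0]},
  {"claw":0,"dp":[0,4,0],"angular":[0,0,0]},
  {"claw":0,"dp":[0,0,0],"angular":[0,0,0]},
  {"claw":0,"dp":[0,0,0],"angular":[0,0,0]},
])

```text
time: 3.85
eef_pos: [0.5347, -0.1599, 0.304]
eef_rot: [-0.003, 1.0, 0.001, 0.0]
force: [0.5, -0.7, 0.6]
opening: 0.0856
finger_force: 0.0
```

```bash
python3 - <<'E'
from h import *
import pickle
np.set_printoptions(precision=4,suppress=True)
c2=cam('wrist','w3'); pickle.dump(c2,open('w3.pkl','wb')); c1=pickle.load(open('w2.pkl','rb'))
def feats(c,roi):
    f=c['frame']; x0,y0,x1,y1=roi
    nb,nc,ns=blob(brass(f)|redm(f)*0,roi,3)
    m=redm(f); k,l,st,ce=cv2.connectedComponentsWithStats(m[y0:y1,x0:x1])
    idx=sorted([i for i in range(1,k) if st[i,4]>15],key=lambda i:-st[i,4])
    o=[(ce[i]+[x0,y0],st[i,4]) for i in idx]
    ln=quad((l==idx[0]).astype('u1'))[0]; bp=cv2.boxPoints(ln)+[x0,y0]
    e=sorted([(np.linalg.norm(bp[i]-bp[(i+1)%4]),(bp[i]+bp[(i+1)%4])/2) for i in range(4)],key=lambda t:t[0])
    ends=sorted([e[0][1],e[1][1]],key=lambda p:p[1])
    # stud: dark blob near the nut
    g=(f.max(2)<75).astype('u1'); cx,cy=nc.astype(int); sm,sc,ss=blob(g,(cx-14,cy-16,cx+14,cy+12))
    return dict(nut=nc,ns=ns,reds=o,ends=ends,stud=sc,ss=ss)
f1=feats(c1,(280,90,380,205)); print(f1)
dx=proj(c2,[.499,-.243,.09])-proj(c1,[.499,-.243,.09]); x=int(dx[0]); print('shift',x)
f2=feats(c2,(max(0,280+x),90,380+x,205)); print(f2)
for k in('stud','nut'): print(k,tri([ray(c1,*f1[k]),ray(c2,*f2[k])]))
P=[tri([ray(c1,*f1['ends'][i]),ray(c2,*f2['ends'][i])]) for i in(0,1)]; print('line',P)
print('mark',tri([ray(c1,*f1['reds'][1][0]),ray(c2,*f2['reds'][1][0])]))
A=onz(c1,152,34,.035);B=onz(c1,497,60,.035);print('front',A,B,np.linalg.norm(A-B),np.arctan2(-(B-A)[0],(B-A)[1]))
E
```

```text
{'nut': array([317.7822, 169.9078]), 'ns': array([ 292,  142,   52,   52, 1290], dtype=int32), 'reds': [(array([347.6872, 124.4545]), np.int32(374)), (array([309.7, 146.2]), np.int32(70))], 'ends': [array([360.8244, 104.1805]), array([334.7463, 144.4829])], 'stud': array([317.6911, 164.0414]), 'ss': array([304, 153,  27,  24, 531], dtype=int32)}
shift -124
{'nut': array([196.8881, 169.0947]), 'ns': array([ 168,  141,   56,   52, 1394], dtype=int32), 'reds': [(array([231.987, 123.329]), np.int32(386)), (array([185.7969, 144.4219]), np.int32(64))], 'ends': [array([246.2356, 103.1663]), array([217.8845, 143.3303])], 'stud': array([193.3446, 163.2829]), 'ss': array([182, 153,  25,  23, 502], dtype=int32)}
stud (array([ 0.4934, -0.2434,  0.0875]), [np.float64(0.0001884405903694245), np.float64(0.00018844059036937343)])
nut (array([ 0.498 , -0.2433,  0.0802]), [np.float64(0.000163525767166148), np.float64(0.00016352576716616082)])
line [(array([ 0.4541, -0.2125,  0.0524]), [np.float64(6.426375282732782e-06), np.float64(6.426375282732172e-06)]), (array([ 0.4816, -0.2314,  0.0656]), [np.float64(1.0088283591041889e-05), np.float64(1.0088283591038088e-05)])]
mark (array([ 0.4817, -0.2487,  0.0833]), [np.float64(0.00012577914130238325), np.float64(0.00012577914130234774)])
front [ 0.4051 -0.3635  0.035 ] [ 0.4223 -0.1115  0.035 ] 0.2525723986163166 -0.06781579077338822
```

Call:
play_rows([
  {"claw":0,"dp":[0.2,3.7,0],"angular":[0,0,-0.015]},
  {"claw":0,"dp":[0.2,3.7,0],"angular":[0,0,0]},
  {"claw":0,"dp":[0.2,3.7,-0.5],"angular":[0,0,0]},
  {"claw":0,"dp":[0.3,3.7,-1],"angular":[0,0,0]},
  {"claw":0,"dp":[0.3,3.7,-1.5],"angular":[0,0,0]},
  {"claw":0,"dp":[0.3,3.7,-2],"angular":[0,0,0]},
  {"claw":0,"dp":[0.3,3.7,-2],"angular":[0,0,0]},
  {"claw":0,"dp":[0.2,3.7,-2],"angular":[0,0,0]},
  {"claw":0,"dp":[0.2,3.7,-2],"angular":[0,0,0]},
  {"claw":0,"dp":[0.2,3.6,-2],"angular":[0,0,0]},
  {"claw":0,"dp":[0,0,0],"angular":[0,0,0]},
  {"claw":0,"dp":[0,0,0],"angular":[0,0,0]},
])

```text
time: 5.1
eef_pos: [0.5581, 0.2059, 0.1732]
eef_rot: [0.007, 1.0, -0.001, -0.001]
force: [0.0, 0.2, 0.1]
opening: 0.0856
finger_force: 0.0
```

```bash
python3 - <<'E'
from h import *
import pickle
np.set_printoptions(precision=4,suppress=True)
s=sensors.read_state(); print(s['time'],s['eef_pos'],s['eef_rot'],s['q'])
c=cam('wrist','w4'); f=c['frame']
for p in ((.5135,.207,.026),(.6157,.2043,.017),(.5585,.2065,.017)): print(proj(c,p))
u,v=proj(c,(.5135,.207,.026)).astype(int)
mb,cb,sb=blob(brass(f),(u-50,v-50,u+50,v+50),5); print('worm',cb,sb,onz(c,*cb,.026))
m,ce,st=blob(redm(f),(270,200,380,480)); print('red',ce,st)
w1=pickle.load(open('w1.pkl','rb')); print('worm tri',tri([ray(c,*cb),ray(w1,320.3,182.1)]))
r=np.flatnonzero(m[st[1]+6]); print(onz(c,(r[0]+r[-1]+1)/2,st[1]+6,.017),'red start',onz(c,(r[0]+r[-1]+1)/2,st[1],.017))
E
```

```text
5.1 [0.5581 0.2059 0.1732] [ 0.0068  1.     -0.0005 -0.0005] [-0.5905  0.5031  0.1733  1.8708 -0.1179  0.7789  1.2031]
[321.038  170.4574]
[318.3047 343.8557]
[320.9483 250.7282]
worm [321.0873 170.5107] [ 303  151   37   40 1443] [0.5135 0.207  0.026 ]
red [319.1808 339.4396] [ 301  282   39  115 4131]
worm tri (array([0.5135, 0.207 , 0.0267]), [np.float64(2.762922707438024e-05), np.float64(2.7629227074298837e-05)])
[0.5805 0.206  0.017 ] red start [0.5769 0.206  0.017 ]
```

Call:
play_rows([
  {"claw":0,"dp":[0,0.05,-3],"angular":[0,0,0]},
  {"claw":0,"dp":[0,0,-3],"angular":[0,0,0]},
  {"claw":0,"dp":[0,0,-2],"angular":[0,0,0]},
  {"claw":0,"dp":[0,0,-1.3],"angular":[0,0,0]},
  {"claw":120,"dp":[0,0,0],"angular":[0,0,0]},
  {"claw":255,"dp":[0,0,0],"angular":[0,0,0]},
  {"claw":255,"dp":[0,0,0],"angular":[0,0,0]},
  {"claw":255,"dp":[0,0,0],"angular":[0,0,0]},
  {"claw":255,"dp":[0,0,0],"angular":[0,0,0]},
  {"claw":255,"dp":[0,0,0],"angular":[0,0,0]},
], force=60)

```text
time: 6.15
eef_pos: [0.5589, 0.2067, 0.0821]
eef_rot: [0.007, 1.0, 0.0, 0.001]
force: [-0.6, 0.1, 6.9]
opening: 0.0205
finger_force: 59.4
```

```bash
python3 - <<'E'
from h import *
import pickle
np.set_printoptions(precision=4,suppress=True)
s=sensors.read_state(); print(s['time'],s['eef_pos'],s['eef_rot'],s['opening'],s['finger_force'])
c=cam('wrist','w5'); f=c['frame']
print(proj(c,(.5135,.207,.026)))
mb,cb,sb=blob(brass(f),(260,60,380,200),5); print('worm',cb,sb,onz(c,*cb,.026))
# nut angle from mark
u=np.array([np.cos(-.068),np.sin(-.068),0]); l=np.array([-u[1],u[0],0]); t=np.radians(23)
eu=np.cos(t)*u+[0,0,np.sin(t)]; n=np.cross(eu,l); base=np.array([.4998,-.2437,.0727])
for nm in('w2','w3'):
    k=pickle.load(open(nm+'.pkl','rb')); m=redm(k['frame']); x0=int(proj(k,base+.017*n)[0])
    mm,ce,st=blob(m,(x0-25,140,x0+8,160))
    ys,xs=np.nonzero(mm); P=[]
    for x,y in zip(xs,ys):
        o,d=ray(k,x,y); P.append(o+d*((base+.017*n-o)@n)/(d@n)-base)
    P=np.array(P); a=P@eu; b=P@l; mu=np.array([a.mean(),b.mean()]); w,V=np.linalg.eigh(np.cov(a,b)); v=V[:,1]*np.sign(-V[0,1])
    print(nm,mu,'nut ang via centroid',-np.arctan2(-mu[1],-mu[0]),'via axis',-np.arctan2(-v[1],-v[0]),len(P),np.hypot(a,b).min(),np.hypot(a,b).max())
E
```

```text
6.15 [0.5589 0.2067 0.0821] [0.0074 1.     0.0005 0.0008] 0.020520981559455694 59.36108708381653
[319.8903 200.4529]
worm [319.1949 183.137 ] [ 289  167   61   33 1986] [0.5083 0.2069 0.026 ]
w2 [-0.0119 -0.0062] nut ang via centroid -0.4814911952678544 via axis -0.5274032273735616 70 0.010354751852300274 0.01675901612840741
w3 [-0.0121 -0.0061] nut ang via centroid -0.4680512514421763 via axis -0.47740927187795806 64 0.010760189463536683 0.01666374526059305
```

Call:
play_rows([
  {"claw":255,"dp":[0,0,1],"angular":[0,0,0]},
  {"claw":255,"dp":[0,0,2],"angular":[0,0,0]},
  {"claw":255,"dp":[0,0,3],"angular":[0,0,0]},
  {"claw":255,"dp":[0,0,4],"angular":[0,0,0]},
  {"claw":255,"dp":[0,0,4],"angular":[0,0,0]},
  {"claw":255,"dp":[0,0,0],"angular":[0,0,0]},
  {"claw":255,"dp":[0,0,0],"angular":[0,0,0]},
])

```text
time: 6.9
eef_pos: [0.558, 0.2063, 0.2216]
eef_rot: [0.007, 1.0, 0.0, 0.0]
force: [-0.8, -0.4, -4.2]
opening: 0.0199
finger_force: 59.2
```

```bash
cat >> h.py <<'E'
PSI=-.068; T=np.radians(23)
U=np.array([np.cos(PSI),np.sin(PSI),0]); L=np.array([-U[1],U[0],0]); EU=np.cos(T)*U+[0,0,np.sin(T)]; N=np.cross(EU,L)
BASE=np.array([.4998,-.2437,.0727])
def tool_R(phi):   # tool with handle at ccw angle phi from up-slope, square to bed
    h=np.cos(phi)*EU+np.sin(phi)*L; return np.column_stack([-h,np.cross(N,h),-N])
def tcp_for(phi,h,pm,wy=0,wx=0): # mouth point (wx,wy in wrench axes) at nut axis, height h
    Rt=tool_R(phi); return BASE+h*N-Rt@(np.array(pm)+[wx,-wy,0]),Rt
E
python3 - <<'E'
from h import *
import pickle
np.set_printoptions(precision=4,suppress=True)
s=sensors.read_state(); Rc=R.from_quat(s['eef_rot']); print(s['eef_pos'],s['eef_rot'],s['force'],s['opening'])
c=cam('wrist','w6'); f=c['frame']
w1=pickle.load(open('w1.pkl','rb'))
print('gap',onz(w1,303.3,130,.018)-onz(w1,348.7,130,.018))
# worm in tool frame, at TCP-relative depth
mb,cb,sb=blob(brass(f),(240,60,400,300),5); print('worm',cb,sb)
for dz in (.054,.056,.058):
    p=onz(c,*cb,s['eef_pos'][2]-dz); print(dz,Rc.inv().apply(p-s['eef_pos']))
pm=(.0854,0,.078); tp,tR=tcp_for(.475,.05,pm,-.003)
print('target',tp,'dp',(tp-s['eef_pos'])*100,'rv',(R.from_matrix(tR)*Rc.inv()).as_rotvec())
E
```

```text
[0.558  0.2063 0.2216] [0.0073 1.     0.0003 0.0004] [-0.7954 -0.4378 -4.2238] 0.019889232056899044
gap [-0.0001 -0.0366  0.    ]
worm [318.9538 198.8888] [ 289  166   61   66 3894]
0.054 [ 0.0463 -0.0006  0.054 ]
0.056 [ 0.046  -0.0006  0.056 ]
0.058 [ 0.0456 -0.0006  0.058 ]
target [ 0.5234 -0.2088  0.2207] dp [ -3.4599 -41.5087  -0.0816] rv [-0.112  -0.388   0.4158]
```

View pics/w6.png

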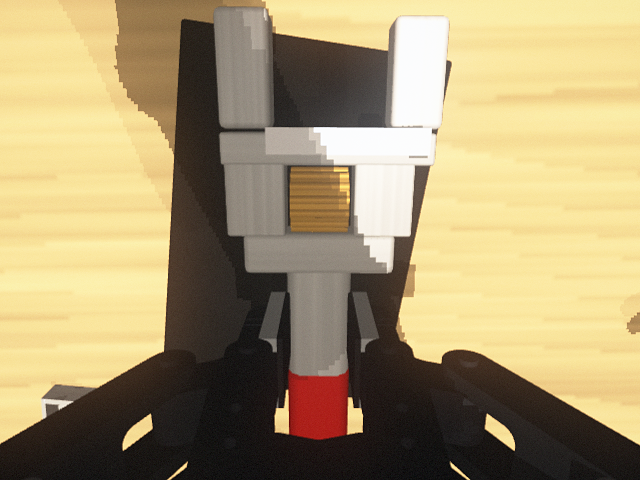

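The wrench is held straight: worm at (319,199), jaw inner edges at about 272 and 388 px. The gap measured in the earlier wrist view is 36.6 mm, so jaw ≈ 3.4 mm. Next I go to a hover above the nut.

Call:
play_rows([
  {"claw":255,"dp":[-0.3,-2.5,2],"angular":[-0.0093,-0.0323,0.0347]},
  {"claw":255,"dp":[-0.3,-3.5,2],"angular":[-0.0093,-0.0323,0.0347]},
  {"claw":255,"dp":[-0.3,-3.5,1],"angular":[-0.0093,-0.0323,0.0347]},
  {"claw":255,"dp":[-0.3,-3.5,0],"angular":[-0.0093,-0.0323,0.0347]},
  {"claw":255,"dp":[-0.3,-3.5,0],"angular":[-0.0093,-0.0323,0.0347]},
  {"claw":255,"dp":[-0.3,-3.5,0],"angular":[-0.0093,-0.0323,0.0347]},
  {"claw":255,"dp":[-0.3,-3.5,0],"angular":[-0.0093,-0.0323,0.0347]},
  {"claw":255,"dp":[-0.3,-3.5,0],"angular":[-0.0093,-0.0323,0.0347]},
  {"claw":255,"dp":[-0.3,-3.5,0],"angular":[-0.0093,-0.0323,0.0347]},
  {"claw":255,"dp":[-0.3,-3.5,0],"angular":[-0.0093,-0.0323,0.0347]},
  {"claw":255,"dp":[-0.3,-3.5,-1],"angular":[-0.0093,-0.0323,0.0347]},
  {"claw":255,"dp":[-0.2,-3.5,-2],"angular":[-0.0097,-0.0327,0.0343]},
  {"claw":255,"dp":[0,-0.5,-2],"angular":[0,0,0]},
  {"claw":255,"dp":[0,0,0],"angular":[0,0,0]},
  {"claw":255,"dp":[0,0,0],"angular":[0,0,0]},
  {"claw":255,"dp":[0,0,0],"angular":[0,0,0]},
])

```text
time: 8.55
eef_pos: [0.5239, -0.2057, 0.222]
eef_rot: [-0.198, 0.96, -0.053, 0.191]
force: [-0.1, 0.8, -3.8]
opening: 0.0201
finger_force: 59.6
```

```bash
python3 - <<'E'
from h import *
np.set_printoptions(precision=4,suppress=True)
s=sensors.read_state(); Rc=R.from_quat(s['eef_rot']); print(s['eef_pos'],s['q'],s['force'])
pm=(.0857,-.0006,.077); tp,tR=tcp_for(.475,.05,pm,-.0033)
print('dp',(tp-s['eef_pos'])*100,'rv',(R.from_matrix(tR)*Rc.inv()).as_rotvec())
c=cam('wrist','w7'); print(proj(c,BASE+.0205*N),proj(c,BASE+.017*N))
E
```

```text
[ 0.5239 -0.2057  0.222 ] [ 0.1831  0.2793  0.1419  2.1374 -0.3841  0.3626  2.6255] [-0.1271  0.8428 -3.7861]
dp [ 0.003  -0.2763 -0.2143] rv [-0.0002 -0.0024 -0.0008]
[321.2504  71.2291] [321.1711  72.2413]
```

View pics/w7.png

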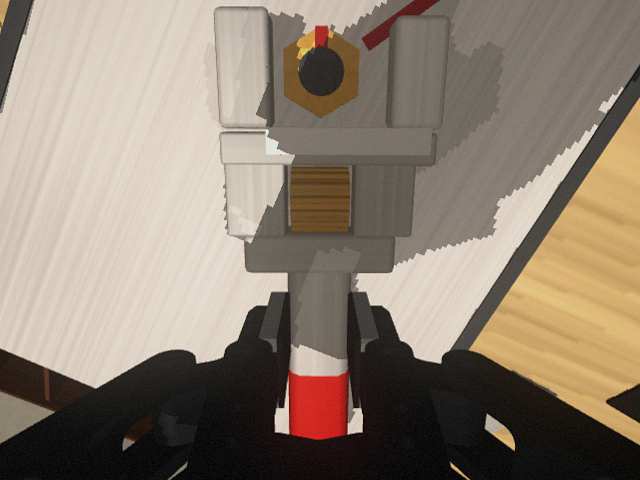

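The jaws are squarely aligned with the nut, whose hexagon centre is at (321,72) with the flats parallel to the jaws. I need 2.8 mm to the right to centre it in the gap, then go straight down along the bed normal.

Call:
play_rows([
  {"claw":255,"dp":[0,-0.28,-0.2],"angular":[0,0,0]},
  {"claw":255,"dp":[0.234,-0.016,-0.552],"angular":[0,0,0]},
  {"claw":255,"dp":[0.234,-0.016,-0.552],"angular":[0,0,0]},
  {"claw":255,"dp":[0.234,-0.016,-0.552],"angular":[0,0,0]},
  {"claw":255,"dp":[0.234,-0.016,-0.552],"angular":[0,0,0]},
  {"claw":255,"dp":[0,0,0],"angular":[0,0,0]},
  {"claw":255,"dp":[0,0,0],"angular":[0,0,0]},
])

```text
time: 9.3
eef_pos: [0.5327, -0.2106, 0.1974]
eef_rot: [-0.197, 0.96, -0.053, 0.191]
force: [-0.6, 0.5, -3.7]
opening: 0.0198
finger_force: 59.6
```

```bash
python3 - <<'E'
from h import *
np.set_printoptions(precision=4,suppress=True)
s=sensors.read_state(); Rc=R.from_quat(s['eef_rot']); print(s['eef_pos'],s['force'])
for h in(0.002,-.001):
    pm=(.0857,-.0006,.077); tp,tR=tcp_for(.475,h,pm,-.0033)
    print('dp',(tp-s['eef_pos'])*100,'rv',(R.from_matrix(tR)*Rc.inv()).as_rotvec())
c=cam('wrist','w8'); f=c['frame']; print(proj(c,BASE+.0205*N))
h=cv2.cvtColor(f,cv2.COLOR_BGR2HSV)
g=(f.max(2)<75).astype('u1'); sm,sc,ss=blob(g,(295,45,350,110)); print('stud',sc,ss)
for r in (90,100): print(f[r,262:400:3].max(1))
E
```

```text
[ 0.5327 -0.2106  0.1974] [-0.6497  0.541  -3.7285]
dp [ 0.9963  0.0828 -2.1671] rv [-0.     -0.0027  0.0016]
dp [ 1.1132  0.0748 -2.4433] rv [-0.     -0.0027  0.0016]
[331.1575  72.2852]
stud [328.3515  72.0661] [ 304   45   46   56 2179]
[197 102  91  76 118 126 122 120 126 122 121 119 121 123 118 119  66  53
  49  49  46  47  50  42  51  46  44  47  43  43 110 119 115 118 118 114
 115 118 115 120 120 118  83  88 107 118]
[110 100  87  73 105 122 122 120 122 112 119 122 120 118 123 119 121 117
 116 118 109  82  49  35  59 102 121 118 118 114 114 113 111 118 116 120
 112 117 120 119 122 122  87  86 113 120]
```

Call:
play_rows([
  {"claw":255,"dp":[0.25,0,-0.55],"angular":[0,0,0]},
  {"claw":255,"dp":[0.25,0,-0.55],"angular":[0,0,0]},
  {"claw":255,"dp":[0.25,0,-0.55],"angular":[0,0,0]},
  {"claw":255,"dp":[0.21,0,-0.5],"angular":[0,0,0]},
  {"claw":255,"dp":[0.04,0,-0.1],"angular":[0,0,0]},
  {"claw":255,"dp":[0,0,0],"angular":[0,0,0]},
  {"claw":255,"dp":[0,0,0],"angular":[0,0,0]},
])

```text
time: 10.05
eef_pos: [0.5427, -0.2106, 0.1752]
eef_rot: [-0.197, 0.96, -0.054, 0.191]
force: [0.6, 0.4, -3.5]
opening: 0.0199
finger_force: 59.6
```

```bash
cat > st.py <<'E'
from h import *
np.set_printoptions(precision=4,suppress=True)
s=sensors.read_state(); Rc=R.from_quat(s['eef_rot']); F=s['force']
p=s['eef_pos']+Rc.apply([.0857,-.0006,.077])-BASE
print('t',s['time'],s['eef_pos'],'F bed(up,left,n)',np.array([F@EU,F@L,F@N]),'mouth rel',np.array([p@EU,p@L,p@N])*1000,'phi',R.from_matrix(tool_R(0).T@Rc.as_matrix()).as_rotvec(),'q',s['q'],s['finger_force'],s['opening'])
E
python3 st.py
```

```text
t 10.05 [ 0.5427 -0.2106  0.1752] F bed(up,left,n) [-0.8196  0.4319 -3.4396] mouth rel [ 1.2725 -3.79    1.7294] phi [ 0.0005  0.0023 -0.4737] q [ 0.2434  0.3848  0.071   2.123  -0.4509  0.2704  2.6937] 59.644866585731506 0.01994200557882721
```

Call:
play_rows([
  {"claw":255,"dp":[0.04,0,-0.09],"angular":[0,0,0]},
  {"claw":255,"dp":[0,0,0],"angular":[0,0,0]},
  {"claw":255,"dp":[0.04,0,-0.09],"angular":[0,0,0]},
  {"claw":255,"dp":[0,0,0],"angular":[0,0,0]},
  {"claw":255,"dp":[0,0,0],"angular":[0,0,0]},
])

```text
time: 10.55
eef_pos: [0.5434, -0.2107, 0.1743]
eef_rot: [-0.197, 0.96, -0.054, 0.191]
force: [-6.6, 0.7, 6.5]
opening: 0.0201
finger_force: 61.0
```

```bash
python3 st.py
```

```text
t 10.55 [ 0.5434 -0.2107  0.1743] F bed(up,left,n) [-3.5465  0.2082  8.6095] mouth rel [ 1.5698 -3.7884  0.5191] phi [ 0.0005  0.0015 -0.4735] q [ 0.2453  0.3872  0.0685  2.1223 -0.453   0.2679  2.6956] 61.023529171943665 0.020142392323516497
```

Call:
play_rows([
  {"claw":255,"dp":[-0.02,0,0.05],"angular":[0,0,0]},
  {"claw":255,"dp":[-0.05,0.13,-0.03],"angular":[0,0,0]},
  {"claw":255,"dp":[-0.05,0.13,-0.02],"angular":[0,0,0]},
  {"claw":255,"dp":[0,0,0],"angular":[0,0,0]},
  {"claw":255,"dp":[0,0,0],"angular":[0,0,0]},
])

```text
time: 11.05
eef_pos: [0.5428, -0.2088, 0.174]
eef_rot: [-0.197, 0.96, -0.054, 0.192]
force: [-3.0, -4.7, 3.9]
opening: 0.0202
finger_force: 60.5
```

```bash
python3 st.py; python3 - <<'E'
from h import *
c=cam('wrist','w9'); f=c['frame']; cv2.imwrite('pics/w9c.png',cv2.resize(f[0:260,180:460],None,fx=2.2,fy=2.2))
E
```

```text
t 11.05 [ 0.5428 -0.2088  0.174 ] F bed(up,left,n) [-0.9626 -4.8498  4.6712] mouth rel [ 0.9169 -1.9763  0.5509] phi [ 0.0021  0.0008 -0.4733] q [ 0.2394  0.3857  0.0706  2.1263 -0.4526  0.2634  2.6915] 60.537373423576355 0.02020125251428957
```

View pics/w9c.png

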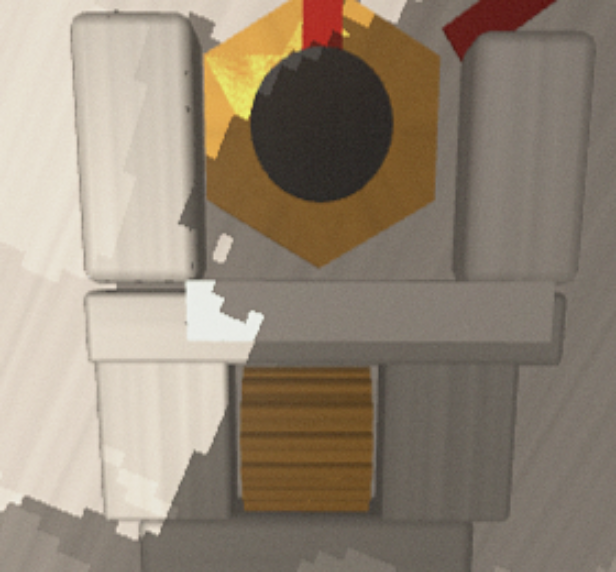

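The fixed jaw now rests against the nut's left flat and about 3 mm is free on the sliding side. I'll release the wrench and lift off.

Call:
play_rows([
  {"claw":80,"dp":[0,0,0],"angular":[0,0,0]},
  {"claw":80,"dp":[0,0,0],"angular":[0,0,0]},
  {"claw":80,"dp":[0,0,0],"angular":[0,0,0]},
  {"claw":80,"dp":[-0.4,0.03,0.9],"angular":[0,0,0]},
  {"claw":80,"dp":[-0.8,0.06,1.8],"angular":[0,0,0]},
  {"claw":255,"dp":[-0.8,0.06,1.8],"angular":[0,0,0]},
  {"claw":255,"dp":[0,0,0],"angular":[0,0,0]},
  {"claw":255,"dp":[0,0,0],"angular":[0,0,0]},
  {"claw":255,"dp":[0,0,0],"angular":[0,0,0]},
  {"claw":255,"dp":[0,0,0],"angular":[0,0,0]},
])

```text
time: 12.1
eef_pos: [0.5222, -0.2062, 0.2176]
eef_rot: [-0.198, 0.96, -0.053, 0.19]
force: [0.3, 0.0, -1.0]
opening: -0.0003
finger_force: 0.0
```

```bash
cat > wp.py <<'E'
from h import *
np.set_printoptions(precision=4,suppress=True)
def worm(c,roi=(200,60,440,400)):
    m,cb,sb=blob(brass(c['frame']),roi,7); return cb,sb
def onbed(c,u,v,h):  # bed coords (up,left) mm from nut axis at height h
    o,d=ray(c,u,v); p=o+d*((BASE+h*N-o)@N)/(d@N)-BASE; return np.array([p@EU,p@L])*1000
E
python3 st.py; python3 - <<'E'
from wp import *
c=cam('wrist','w10'); w=BASE+.04*(np.cos(.47)*EU+np.sin(.47)*L)+.022*N
u,v=proj(c,w); print('expect',u,v,'nut',proj(c,BASE+.0205*N)); cb,sb=worm(c,(int(u)-45,max(0,int(v)-45),int(u)+45,int(v)+45)); print(cb,sb,onbed(c,*cb,.022))
m,ce,st=blob(redm(c['frame']),(200,200,460,480)); print('red',ce,st,onbed(c,*ce,.013))
E
```

```text
t 12.1 [ 0.5222 -0.2062  0.2176] F bed(up,left,n) [-0.0998  0.0237 -1.0495] mouth rel [-1.3766 -0.6884 48.9294] phi [-0.0004  0.0034 -0.4739] q [ 0.1841  0.2847  0.1427  2.1432 -0.396   0.3533  2.6374] 0.0 -0.00027201545741193116
expect 318.0316476658577 183.496526795365 nut [318.4443  79.3063]
[314.5274 182.9297] [ 293  159   44   49 2133] [36.1083 16.7411]
red [318.0966 424.166 ] [310 408  18  32 476] [144.5091  74.0131]
```

```bash
cat > worm_go.py <<'E'
from wp import *
phi=.474; R0=tool_R(phi); h=-R0[:,0]; ty=R0[:,1]
W=BASE+.0361*EU+.0167*L+.022*N
R1=R.from_rotvec(.1*ty).as_matrix()@R0; N1=-R1[:,2]; h1=-R1[:,0]
C=W+.0105*(N1-N)
s=sensors.read_state(); Rc=R.from_quat(s['eef_rot'])
tp=C+.008*h1+.006*N1-R1@[0,0,.073]
print('dp',(tp-s['eef_pos'])*100,'rv',(R.from_matrix(R1)*Rc.inv()).as_rotvec())
print('N1',N1,'draw dir (-h1)',-h1)
t=s['eef_pos']+Rc.apply([0,0,.073])-C; print('tip rel contact (h,ty,n) mm',t@h1*1e3,t@ty*1e3,t@N1*1e3,'F n,h,ty',s['force']@N1,s['force']@h1,s['force']@ty,'q6',s['q'][5],s['time'])
E
python3 worm_go.py
```

```text
dp [-1.2665 -1.3634 -3.3114] rv [-0.0357  0.0882 -0.0174]
N1 [-0.3032  0.0663  0.9506] draw dir (-h1) [-0.8828 -0.3951 -0.254 ]
tip rel contact (h,ty,n) mm 40.029736922359994 2.123699521556911 34.88441494119553 F n,h,ty -0.17392907260072102 -0.6660307524772596 0.34070421935455236 q6 0.35331144289551186 12.15
```

Call:
play_rows([
  {"claw":255,"dp":[-0.3,-0.3,-0.6],"angular":[-0.012,0.03,-0.006]},
  {"claw":255,"dp":[-0.3,-0.35,-0.8],"angular":[-0.012,0.03,-0.006]},
  {"claw":255,"dp":[-0.3,-0.35,-0.8],"angular":[-0.012,0.028,-0.005]},
  {"claw":255,"dp":[-0.3,-0.35,-0.8],"angular":[0,0,0]},
  {"claw":255,"dp":[-0.06,0,-0.3],"angular":[0,0,0]},
  {"claw":255,"dp":[0,0,0],"angular":[0,0,0]},
  {"claw":255,"dp":[0,0,0],"angular":[0,0,0]},
])

```text
time: 12.85
eef_pos: [0.5096, -0.2201, 0.1854]
eef_rot: [-0.195, 0.968, -0.064, 0.145]
force: [-0.7, -0.8, -0.2]
opening: 0.0003
finger_force: 0.0
```

```bash
python3 worm_go.py
```

```text
dp [-0.0114  0.0186 -0.0888] rv [0.0005 0.0017 0.0001]
N1 [-0.3032  0.0663  0.9506] draw dir (-h1) [-0.8828 -0.3951 -0.254 ]
tip rel contact (h,ty,n) mm 8.35258264046131 -0.4507524669961435 6.7978401256745125 F n,h,ty -0.014461066416449848 -0.9631112896911848 -0.4290547359717069 q6 0.3584461033716052 12.85
```

Call:
play_rows([
  {"claw":255,"dp":[0.09,-0.02,-0.28],"angular":[0,0,0]},
  {"claw":255,"dp":[0.09,-0.02,-0.28],"angular":[0,0,0]},
  {"claw":255,"dp":[0.015,0,-0.05],"angular":[0,0,0]},
  {"claw":255,"dp":[0,0,0],"angular":[0,0,0]},
  {"claw":255,"dp":[0,0,0],"angular":[0,0,0]},
])

```text
time: 13.35
eef_pos: [0.5118, -0.2203, 0.1794]
eef_rot: [-0.195, 0.968, -0.064, 0.145]
force: [0.5, -0.3, 0.3]
opening: 0.0
finger_force: 0.0
```

```bash
python3 worm_go.py|tail -1
```

```text
tip rel contact (h,ty,n) mm 8.566437151030216 -0.3736376044369559 0.4023789357818054 F n,h,ty 0.13916734469081024 0.38073088659863047 -0.5377267599922062 q6 0.3463066538479911 13.35
```

Call:
play_rows([
  {"claw":255,"dp":[0.03,-0.007,-0.1],"angular":[0,0,0]},
  {"claw":255,"dp":[0,0,0],"angular":[0,0,0]},
  {"claw":255,"dp":[0,0,0],"angular":[0,0,0]},
])

```text
time: 13.65
eef_pos: [0.512, -0.2204, 0.1783]
eef_rot: [-0.195, 0.968, -0.064, 0.145]
force: [0.3, -0.1, -0.3]
opening: -0.0001
finger_force: 0.0
```

```bash
python3 worm_go.py|tail -1
```

```text
tip rel contact (h,ty,n) mm 8.485285558468798 -0.3114673606984117 -0.6757888220904641 F n,h,ty -0.4031660900016261 0.12663477257931952 -0.17370866161313267 q6 0.34428681534581 13.65
```

Call:
play_rows([
  {"claw":255,"dp":[0.03,-0.007,-0.1],"angular":[0,0,0]},
  {"claw":255,"dp":[0,0,0],"angular":[0,0,0]},
  {"claw":255,"dp":[0,0,0],"angular":[0,0,0]},
])

```text
time: 13.95
eef_pos: [0.5121, -0.2205, 0.178]
eef_rot: [-0.195, 0.968, -0.064, 0.145]
force: [-4.5, 1.7, 9.3]
opening: -0.0002
finger_force: 5.4
```

```bash
python3 worm_go.py|tail -1
```

```text
tip rel contact (h,ty,n) mm 8.524042708076681 -0.38516579737378226 -1.0554593418196916 F n,h,ty 10.371025357213222 -0.9395765531103193 1.5366239538953117 q6 0.3434055633085417 13.95
```

Call:
play_rows([
  {"claw":255,"dp":[-0.27,-0.12,-0.07],"angular":[0,0,0]},
  {"claw":255,"dp":[-0.26,-0.12,-0.075],"angular":[0,0,0]},
  {"claw":255,"dp":[0,0,0],"angular":[0,0,0]},
])

```text
time: 14.25
eef_pos: [0.5076, -0.2227, 0.1765]
eef_rot: [-0.195, 0.968, -0.064, 0.145]
force: [0.4, 2.4, 7.0]
opening: -0.0002
finger_force: 3.1
```

```bash
python3 worm_go.py|tail -1
```

```text
tip rel contact (h,ty,n) mm 3.354871572969038 -0.557533216266986 -1.2527806981742087 F n,h,ty 6.664674833513944 3.066207444658416 0.8141557588277549 q6 0.3359385222619025 14.25
```

Call:
play_rows([
  {"claw":255,"dp":[-0.25,-0.125,-0.1],"angular":[0,0,0]},
  {"claw":255,"dp":[-0.265,-0.12,-0.075],"angular":[0,0,0]},
  {"claw":255,"dp":[-0.265,-0.12,-0.075],"angular":[0,0,0]},
  {"claw":255,"dp":[-0.265,-0.12,-0.075],"angular":[0,0,0]},
])

```text
time: 14.65
eef_pos: [0.498, -0.2271, 0.1736]
eef_rot: [-0.195, 0.968, -0.064, 0.146]
force: [0.4, 4.3, 7.4]
opening: 0.0001
finger_force: 3.7
```

```bash
python3 worm_go.py|tail -1;  python3 - <<'E'
from wp import *
c=cam('wrist','w11'); cv2.imwrite('pics/w11c.png',cv2.resize(c['frame'][0:300,160:480],None,fx=1.8,fy=1.8))
E
```

```text
tip rel contact (h,ty,n) mm -7.557033185885704 -0.6986387459290699 -1.3202474790935108 F n,h,ty 7.22297256307182 3.9490233228407985 2.4194864206437625 q6 0.3233689667732431 14.65
```

View pics/w11c.png

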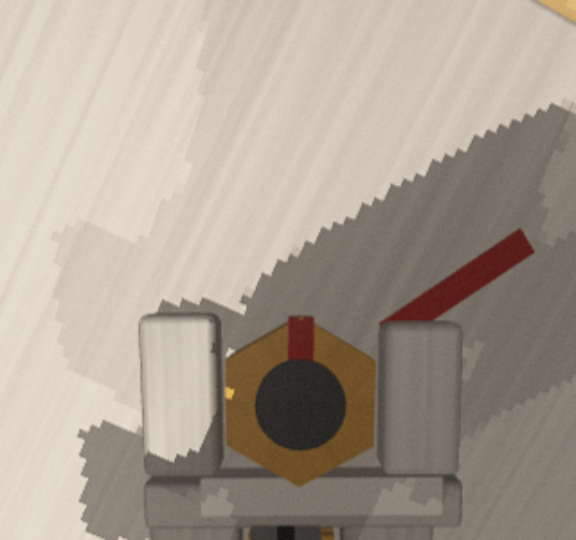

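The jaws are closing: inner edges at 221 and 379 against the nut's flats at 226 and 375, so about 2 mm is left. I'll do a second stroke.

Call:
play_rows([
  {"claw":255,"dp":[-0.18,0.04,0.57],"angular":[0,0,0]},
  {"claw":255,"dp":[0.7,0.31,0.2],"angular":[0,0,0]},
  {"claw":255,"dp":[0.7,0.31,0.2],"angular":[0,0,0]},
  {"claw":255,"dp":[0,0,0],"angular":[0,0,0]},
  {"claw":255,"dp":[0.1,-0.02,-0.3],"angular":[0,0,0]},
  {"claw":255,"dp":[0.08,-0.02,-0.27],"angular":[0,0,0]},
  {"claw":255,"dp":[0.01,0,-0.03],"angular":[0,0,0]},
  {"claw":255,"dp":[0,0,0],"angular":[0,0,0]},
])

```text
time: 15.5
eef_pos: [0.5105, -0.2214, 0.177]
eef_rot: [-0.195, 0.968, -0.063, 0.145]
force: [-6.5, 4.1, 14.6]
opening: 0.0004
finger_force: 8.0
```

```bash
python3 worm_go.py|tail -1
```

```text
tip rel contact (h,ty,n) mm 6.474735519258515 -0.45795454256301177 -1.5743070535802215 F n,h,ty 16.09366433291853 -0.3751064446346335 3.4902176817385766 q6 0.3406396432701327 15.5
```

Call:
play_rows([
  {"claw":255,"dp":[-0.015,0.003,0.045],"angular":[0,0,0]},
  {"claw":255,"dp":[-0.265,-0.12,-0.075],"angular":[0,0,0]},
  {"claw":255,"dp":[-0.265,-0.12,-0.075],"angular":[0,0,0]},
  {"claw":255,"dp":[0,0,0],"angular":[0,0,0]},
])

```text
time: 15.9
eef_pos: [0.5061, -0.2233, 0.1759]
eef_rot: [-0.195, 0.968, -0.064, 0.146]
force: [-1.4, 3.3, 8.4]
opening: 0.0001
finger_force: 4.4
```

```bash
python3 worm_go.py|tail -1
```

```text
tip rel contact (h,ty,n) mm 1.6454023738870134 -0.4359233180491105 -1.3279769906686334 F n,h,ty 8.607080631569207 2.186663697904943 2.0122810984311412 q6 0.33387024706530716 15.9
```

Call:
play_rows([
  {"claw":255,"dp":[-0.265,-0.12,-0.075],"angular":[0,0,0]},
  {"claw":255,"dp":[-0.265,-0.12,-0.075],"angular":[0,0,0]},
  {"claw":255,"dp":[-0.265,-0.12,-0.075],"angular":[0,0,0]},
])

```text
time: 16.2
eef_pos: [0.4987, -0.2267, 0.1739]
eef_rot: [-0.195, 0.968, -0.064, 0.146]
force: [1.2, 4.4, 7.5]
opening: 0.0001
finger_force: 3.3
```

```bash
python3 worm_go.py|tail -1;  python3 - <<'E'
from wp import *
c=cam('wrist','w12'); f=c['frame']; h=cv2.cvtColor(f,cv2.COLOR_BGR2HSV)
print(proj(c,BASE+.0205*N))
for r in (205,215,225,232): print(r,'V',f[r,232:420:2].max(1).tolist()); print('S',h[r,232:420:2,1].tolist())
E
```

```text
tip rel contact (h,ty,n) mm -6.6044896223428475 -0.5331168067063429 -1.299275257509228 F n,h,ty 7.060366328007197 4.746498629910518 2.260821492585442 q6 0.3244231382118257 16.2
[326.5287 223.0195]
205 V [215, 212, 213, 146, 190, 209, 206, 210, 213, 214, 206, 207, 213, 213, 206, 209, 212, 210, 217, 212, 208, 210, 186, 144, 91, 79, 126, 116, 118, 118, 121, 118, 123, 120, 118, 119, 119, 117, 50, 51, 50, 44, 44, 40, 46, 49, 46, 44, 49, 46, 42, 51, 45, 43, 47, 42, 51, 115, 110, 113, 118, 117, 115, 114, 112, 113, 112, 111, 107, 121, 129, 128, 129, 131, 132, 125, 124, 126, 129, 128, 121, 121, 121, 128, 121, 121, 122, 112, 99, 126, 119, 114, 124, 133]
S [32, 31, 32, 37, 35, 31, 31, 29, 30, 30, 32, 33, 29, 29, 30, 29, 28, 33, 31, 29, 28, 30, 29, 35, 31, 39, 47, 152, 153, 156, 152, 153, 151, 155, 162, 159, 159, 153, 36, 35, 26, 23, 35, 45, 22, 31, 33, 35, 36, 44, 24, 35, 23, 30, 43, 24, 95, 173, 167, 162, 158, 174, 162, 161, 168, 162, 171, 172, 98, 32, 38, 34, 30, 29, 29, 37, 31, 32, 34, 36, 32, 38, 34, 34, 32, 34, 31, 32, 36, 34, 34, 40, 39, 36]
215 V [210, 214, 219, 155, 179, 210, 212, 214, 
[... 1789 characters left out ...]
13, 115, 118, 117, 120, 116, 114, 111, 49, 48, 43, 42, 51, 46, 47, 47, 40, 45, 37, 44, 41, 45, 48, 48, 50, 38, 40, 47, 42, 43, 43, 115, 115, 108, 110, 108, 110, 105, 109, 110, 113, 119, 124, 127, 128, 128, 124, 122, 122, 127, 128, 122, 119, 123, 126, 126, 120, 120, 114, 106, 92, 115, 114, 115, 120, 123]
S [28, 32, 29, 30, 36, 32, 31, 30, 30, 31, 30, 30, 31, 30, 33, 32, 32, 30, 31, 33, 33, 31, 35, 37, 43, 35, 41, 155, 156, 160, 151, 157, 164, 156, 163, 163, 31, 21, 24, 43, 40, 22, 43, 38, 32, 34, 7, 29, 19, 40, 21, 43, 41, 20, 32, 27, 24, 53, 18, 162, 157, 172, 165, 163, 165, 175, 166, 165, 34, 34, 33, 36, 36, 40, 35, 31, 33, 38, 36, 33, 36, 27, 32, 34, 38, 40, 31, 36, 33, 42, 38, 31, 36, 37]
```

The sliding jaw is now at the nut's flat (col 368) with about 1 mm left on the fixed side. Third stroke.

Call:
play_rows([
  {"claw":255,"dp":[-0.18,0.04,0.57],"angular":[0,0,0]},
  {"claw":255,"dp":[0.7,0.31,0.2],"angular":[0,0,0]},
  {"claw":255,"dp":[0.6,0.28,0.17],"angular":[0,0,0]},
  {"claw":255,"dp":[0,0,0],"angular":[0,0,0]},
  {"claw":255,"dp":[0.1,-0.02,-0.3],"angular":[0,0,0]},
  {"claw":255,"dp":[0.07,-0.02,-0.24],"angular":[0,0,0]},
  {"claw":255,"dp":[-0.265,-0.12,-0.075],"angular":[0,0,0]},
  {"claw":255,"dp":[-0.265,-0.12,-0.075],"angular":[0,0,0]},
  {"claw":255,"dp":[0,0,0],"angular":[0,0,0]},
])

```text
time: 17.15
eef_pos: [0.5055, -0.2239, 0.1759]
eef_rot: [-0.195, 0.968, -0.064, 0.145]
force: [1.4, 1.5, 5.5]
opening: 0.0
finger_force: 2.1
```

```bash
python3 worm_go.py|tail -1
```

```text
tip rel contact (h,ty,n) mm 0.8805769238414515 -0.8448664348866084 -1.2151399490688162 F n,h,ty 4.926164170926036 3.1965020235744217 -0.09782398622257626 q6 0.3337062234151549 17.15
```

Call:
play_rows([
  {"claw":255,"dp":[-0.255,-0.122,-0.1],"angular":[0,0,0]},
  {"claw":255,"dp":[-0.265,-0.12,-0.075],"angular":[0,0,0]},
  {"claw":255,"dp":[-0.265,-0.12,-0.075],"angular":[0,0,0]},
])

```text
time: 17.45
eef_pos: [0.4984, -0.2268, 0.1738]
eef_rot: [-0.195, 0.968, -0.064, 0.146]
force: [3.0, 3.8, 6.0]
opening: 0.0
finger_force: 2.8
```

```bash
cat > gap.py <<'E'
from wp import *
c=cam('wrist'); f=c['frame']; h=cv2.cvtColor(f,cv2.COLOR_BGR2HSV)
u,v=proj(c,BASE+.017*N).astype(int)
for r in (v-8,v):
    b=np.flatnonzero(h[r,u-70:u+70,1]>100)+u-70; l,rr=b[0],b[-1]
    print(r,'nut',l,rr,'left',f[r,l-14:l+1].max(1),'right',f[r,rr:rr+12].max(1))
E
python3 worm_go.py|tail -1; python3 gap.py
```

```text
tip rel contact (h,ty,n) mm -6.984217134885436 -0.5608072937557596 -1.3102155104504136 F n,h,ty 5.075408706463027 5.6994553332677 1.345746356975473 q6 0.32436040210471534 17.45
214 nut 285 367 left [213 210 213 210 207 207 207 207 207 202 182 161 140 118 118] right [113 107 112 111 121 123 124 128 127 131 129 130]
222 nut 285 367 left [212 210 215 209 204 201 206 210 207 204 172  87  78 114 214] right [111 112 113 122 122 125 125 128 129 129 130 127]
```

Call:
play_rows([
  {"claw":255,"dp":[-0.18,0.04,0.57],"angular":[0,0,0]},
  {"claw":255,"dp":[0.7,0.31,0.2],"angular":[0,0,0]},
  {"claw":255,"dp":[0.6,0.28,0.17],"angular":[0,0,0]},
  {"claw":255,"dp":[0,0,0],"angular":[0,0,0]},
  {"claw":255,"dp":[0.1,-0.02,-0.3],"angular":[0,0,0]},
  {"claw":255,"dp":[0.08,-0.02,-0.26],"angular":[0,0,0]},
  {"claw":255,"dp":[-0.265,-0.12,-0.075],"angular":[0,0,0]},
  {"claw":255,"dp":[-0.265,-0.12,-0.075],"angular":[0,0,0]},
  {"claw":255,"dp":[0,0,0],"angular":[0,0,0]},
])

```text
time: 18.4
eef_pos: [0.5058, -0.224, 0.176]
eef_rot: [-0.195, 0.968, -0.064, 0.146]
force: [1.3, 2.3, 5.9]
opening: -0.0001
finger_force: 2.5
```

```bash
python3 worm_go.py|tail -1; python3 gap.py
```

```text
tip rel contact (h,ty,n) mm 1.1606421671555947 -1.034419747362071 -1.262882259845133 F n,h,ty 5.323629906449764 3.579871974636476 0.5949493292546845 q6 0.3329133181292147 18.4
192 nut 286 369 left [213 209 157 107 111 107 109 117 151 106 108  94  90  94 130] right [115 114 112 122 124 129 131 131 129 133 131 132]
200 nut 286 369 left [213 211 214 213 202 100 108 113 112 110 103  97  93  93 118] right [109 113 116 120 123 127 127 124 125 129 127 133]
```

Call:
play_rows([
  {"claw":255,"dp":[-0.255,-0.122,-0.11],"angular":[0,0,0]},
  {"claw":255,"dp":[-0.265,-0.12,-0.075],"angular":[0,0,0]},
  {"claw":255,"dp":[-0.265,-0.12,-0.075],"angular":[0,0,0]},
  {"claw":255,"dp":[0,0,0],"angular":[0,0,0]},
])

```text
time: 18.85
eef_pos: [0.4986, -0.2277, 0.1738]
eef_rot: [-0.195, 0.968, -0.064, 0.146]
force: [1.5, 3.2, 7.3]
opening: -0.0002
finger_force: 3.3
```

```bash
python3 worm_go.py|tail -1; python3 gap.py; python3 - <<'E'
from wp import *
c=cam('wrist'); u,v=proj(c,BASE+.017*N).astype(int); print(u,v); cv2.imwrite('pics/w13c.png',cv2.resize(c['frame'][v-60:v+80,u-100:u+100],None,fx=4,fy=4,interpolation=cv2.INTER_CUBIC))
E
```

```text
tip rel contact (h,ty,n) mm -7.153935376433272 -1.5597771525326178 -1.324401576316161 F n,h,ty 6.711411186413329 4.4172305183886875 1.1476866451286836 q6 0.3227805901135602 18.85
215 nut 288 370 left [209 212 217 212 205 203 204 206 206 200 178 153 104  98 119] right [112 111 116 118 124 125 129 128 129 131 127 130]
223 nut 288 370 left [210 209 213 212 206 201 203 206 206 194 124  87  89  89 116] right [111 111 117 124 125 130 126 122 124 126 130 126]
329 223
```

View pics/w13c.png

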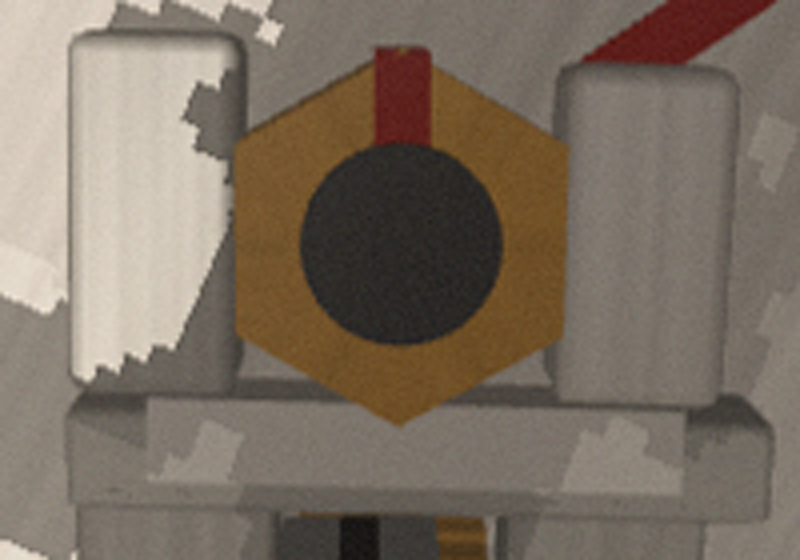

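The jaws now sit snug on both flats (235 and 568 in the crop). I'll back off and go to the hover above the handle.

```bash
cat > go.py <<'E'
from wp import *
import sys
phi,h=float(sys.argv[1]),float(sys.argv[2]); pm=(.0857,0,.078)
s=sensors.read_state(); Rc=R.from_quat(s['eef_rot']); tp,tR=tcp_for(phi,h,pm)
print('dp',(tp-s['eef_pos'])*100,'rv',(R.from_matrix(tR)*Rc.inv()).as_rotvec())
E
python3 go.py .474 .045
```

```text
dp [2.5953 2.1513 4.1889] rv [ 0.0373 -0.0864  0.0171]
```

Call:
play_rows([
  {"claw":255,"dp":[-0.3,0.05,0.95],"angular":[0,0,0]},
  {"claw":200,"dp":[-0.3,0.05,1.25],"angular":[0.009,-0.022,0.0045]},
  {"claw":80,"dp":[0.5,0.4,1],"angular":[0.009,-0.022,0.0045]},
  {"claw":80,"dp":[1.2,0.7,0.6],"angular":[0.009,-0.022,0.004]},
  {"claw":80,"dp":[1.5,0.95,0.4],"angular":[0.01,-0.02,0.004]},
  {"claw":80,"dp":[0,0,0],"angular":[0,0,0]},
  {"claw":80,"dp":[0,0,0],"angular":[0,0,0]},
])

```text
time: 19.65
eef_pos: [0.5232, -0.2056, 0.2144]
eef_rot: [-0.198, 0.96, -0.053, 0.19]
force: [-0.1, -0.1, -0.6]
opening: 0.0585
finger_force: 0.0
```

```bash
python3 go.py .474 .045; python3 - <<'E'
from wp import *
c=cam('wrist','w14'); f=c['frame']; w=BASE+.04*(np.cos(.47)*EU+np.sin(.47)*L)+.022*N
u,v=proj(c,w); print(u,v); cb,sb=worm(c,(int(u)-45,int(v)-45,int(u)+45,int(v)+45)); a=onbed(c,*cb,.022); print('worm',cb,a,'bearing',np.arctan2(a[1],a[0]),np.hypot(*a))
# handle edges by rows: bare handle section below the head
m,ce,st=blob(redm(f),(200,200,460,480)); print(st)
k=cv2.medianBlur(cv2.cvtColor(f,cv2.COLOR_BGR2GRAY),3)
for d in (.07,.10):
    p=BASE+d*(np.cos(.474)*EU+np.sin(.474)*L)+.013*N; print(proj(c,p))
    r=int(proj(c,p)[1]); g=np.abs(np.diff(k[r,270:370].astype(int))); i=np.argsort(-g)[:6]+270; print(r,sorted(i.tolist()))
E
```

```text
dp [ 0.131  -0.0546  0.1341] rv [-0.0006 -0.0046 -0.0007]
315.92028390690814 184.9002414524386
worm [313.8838 176.3302] [32.9968 15.8401] bearing 0.44756160663815164 36.60187792209654
[ 288  313   47  127 5433]
[316.3606 250.4016]
250 [287, 288, 334, 337, 338, 339]
[316.3826 313.3179]
313 [287, 289, 291, 332, 335, 336]
```

Call:
play_rows([
  {"claw":80,"dp":[0.5,-0.1,-1],"angular":[0,-0.004,0]},
  {"claw":80,"dp":[0.5,-0.06,-1],"angular":[0,0,0]},
  {"claw":80,"dp":[0.5,-0.05,-1],"angular":[0,0,0]},
  {"claw":80,"dp":[0.38,-0.04,-0.85],"angular":[0,0,0]},
  {"claw":80,"dp":[0,0,0],"angular":[0,0,0]},
  {"claw":255,"dp":[0,0,0],"angular":[0,0,0]},
  {"claw":255,"dp":[0,0,0],"angular":[0,0,0]},
  {"claw":255,"dp":[0,0,0],"angular":[0,0,0]},
  {"claw":255,"dp":[0,0,0],"angular":[0,0,0]},
], force=40)

```text
time: 20.6
eef_pos: [0.5416, -0.2087, 0.1767]
eef_rot: [-0.197, 0.96, -0.053, 0.192]
force: [-2.6, 1.7, 2.6]
opening: 0.0204
finger_force: 39.2
```

```bash
python3 st.py
```

```text
t 20.6 [ 0.5416 -0.2087  0.1767] F bed(up,left,n) [-1.4421  1.513   3.4148] mouth rel [ 0.8214 -1.7736  3.3493] phi [-0.0001 -0.0004 -0.4731] q [ 0.244   0.3796  0.0673  2.1272 -0.4502  0.2688  2.6905] 39.20857071876526 0.02040234465463086
```

```bash
cat > swing.py <<'E'
from wp import *
import sys
d,k=float(sys.argv[1]),int(sys.argv[2]); s=sensors.read_state(); p=s['eef_pos']-BASE
for i in range(k):
    q=R.from_rotvec(-d*N).apply(p); print(((q-p)*100).round(2).tolist()); p=q
print('rv',(-d*N).round(4))
E
python3 swing.py .06 16
```

```text
[0.16, -0.48, 0.08]
[0.14, -0.49, 0.07]
[0.11, -0.5, 0.06]
[0.08, -0.5, 0.05]
[0.05, -0.51, 0.04]
[0.03, -0.51, 0.03]
[-0.0, -0.51, 0.01]
[-0.03, -0.51, 0.0]
[-0.06, -0.51, -0.01]
[-0.09, -0.51, -0.02]
[-0.12, -0.5, -0.03]
[-0.14, -0.49, -0.05]
[-0.17, -0.48, -0.06]
[-0.2, -0.47, -0.07]
[-0.22, -0.46, -0.08]
[-0.25, -0.44, -0.09]
rv [ 0.0234 -0.0016 -0.0552]
```

Call:
play_rows([
  {"claw":255,"dp":[0.16,-0.48,0.08],"angular":[0.0234,-0.0016,-0.0552]},
  {"claw":255,"dp":[0.14,-0.49,0.07],"angular":[0.0234,-0.0016,-0.0552]},
  {"claw":255,"dp":[0.11,-0.5,0.06],"angular":[0.0234,-0.0016,-0.0552]},
  {"claw":255,"dp":[0.08,-0.5,0.05],"angular":[0.0234,-0.0016,-0.0552]},
  {"claw":255,"dp":[0,0,0],"angular":[0,0,0]},
])

```text
time: 21.1
eef_pos: [0.5464, -0.2276, 0.1792]
eef_rot: [-0.081, 0.977, -0.029, 0.197]
force: [-3.6, 2.3, 6.6]
opening: 0.0203
finger_force: 39.5
```

```bash
python3 st.py
```

```text
t 21.1 [ 0.5464 -0.2276  0.1792] F bed(up,left,n) [-0.8632  2.0984  7.5552] mouth rel [ 0.0931 -1.0218  3.3215] phi [-0.0019  0.0003 -0.2331] q [ 0.2368  0.3931  0.1186  2.0998 -0.5309  0.3021  2.555 ] 39.52998697757721 0.02034558890069322
```

Call:
play_rows([
  {"claw":255,"dp":[0.05,-0.51,0.04],"angular":[0.0234,-0.0016,-0.0552]},
  {"claw":255,"dp":[0.03,-0.51,0.03],"angular":[0.0234,-0.0016,-0.0552]},
  {"claw":255,"dp":[0,-0.51,0.01],"angular":[0.0234,-0.0016,-0.0552]},
  {"claw":255,"dp":[-0.03,-0.51,0],"angular":[0.0234,-0.0016,-0.0552]},
  {"claw":255,"dp":[-0.06,-0.51,-0.01],"angular":[0.0234,-0.0016,-0.0552]},
  {"claw":255,"dp":[-0.09,-0.51,-0.02],"angular":[0.0234,-0.0016,-0.0552]},
  {"claw":255,"dp":[-0.12,-0.5,-0.03],"angular":[0.0234,-0.0016,-0.0552]},
  {"claw":255,"dp":[-0.14,-0.49,-0.05],"angular":[0.0234,-0.0016,-0.0552]},
  {"claw":255,"dp":[-0.17,-0.48,-0.06],"angular":[0.0234,-0.0016,-0.0552]},
  {"claw":255,"dp":[-0.2,-0.47,-0.07],"angular":[0.0234,-0.0016,-0.0552]},
  {"claw":255,"dp":[-0.22,-0.46,-0.08],"angular":[0.0234,-0.0016,-0.0552]},
  {"claw":255,"dp":[0,0,0],"angular":[0,0,0]},
])

```text
time: 22.3
eef_pos: [0.5371, -0.2823, 0.1769]
eef_rot: [0.24, 0.95, 0.037, 0.196]
force: [-2.8, 3.6, 6.0]
opening: 0.0205
finger_force: 39.6
```

```bash
python3 st.py; cat > ang.py <<'E'
from wp import *
c=cam('wrist'); f=c['frame']; m=redm(f)
def reg(p): u,v=proj(c,p); return u,v
u,v=reg(BASE+.017*N); print('nut px',u,v)
def pts(mm,h): 
    ys,xs=np.nonzero(mm); return np.array([onbed(c,x,y,h) for x,y in zip(xs,ys)])
k,l,st,ce=cv2.connectedComponentsWithStats(m)
out=[]
for i in range(1,k):
    if st[i,4]<20: continue
    for nm,h in(('bed',0.),('nut',.017)):
        P=pts(l==i,h); r=np.hypot(*P.mean(0))
        if nm=='nut' and 8<r<19 or nm=='bed' and 25<r<55:
            w,V=np.linalg.eigh(np.cov(P.T)); a=V[:,1]*np.sign(V[:,1]@P.mean(0)); mu=P.mean(0)
            print(nm,st[i,4],'mean',mu,'bearing from down-slope to left: centroid',np.arctan2(mu[1],-mu[0]),'axis',np.arctan2(a[1],-a[0]))
g=(f.max(2)<70).astype('u1'); iu,iv=int(u),int(v)
sm,sc,ss=blob(g,(iu-30,max(iv-30,0),iu+30,iv+30)); print('stud at',sc,onbed(c,*sc,.0205),ss)
E
python3 ang.py
```

```text
t 22.3 [ 0.5371 -0.2823  0.1769] F bed(up,left,n) [-0.4171  3.4321  6.727 ] mouth rel [-0.8927 -0.9049  3.3825] phi [-0.0021 -0.      0.4265] q [ 0.244   0.4286  0.2452  2.0661 -0.7464  0.3711  2.1888] 39.573431611061096 0.020540743394230013
nut px 323.2459661084332 58.474545885946554
nut 414 mean [-11.4039   4.8803] bearing from down-slope to left: centroid 0.404368472776229 axis 0.4195973703868954
stud at [322.4499  57.2357] [ 0.0161 -0.3077] [ 293   28   60   60 3161]
```

Call:
play_rows([
  {"claw":255,"dp":[-0.18,-0.33,-0.06],"angular":[0.0164,-0.0011,-0.0387]},
  {"claw":255,"dp":[-0.18,-0.32,-0.07],"angular":[0.0164,-0.0011,-0.0387]},
  {"claw":255,"dp":[0,0,0],"angular":[0,0,0]},
])

```text
time: 22.65
eef_pos: [0.5338, -0.2882, 0.1756]
eef_rot: [0.279, 0.939, 0.045, 0.194]
force: [-2.2, 3.7, 7.2]
opening: 0.0201
finger_force: 39.6
```

```bash
python3 st.py; python3 ang.py; python3 - <<'E'
from wp import *
c=cam('wrist','w15'); a=cam('scene'); b=cam('side')
for n,k in(('sc',a),('sd',b)):
    u,v=proj(k,BASE).astype(int); cv2.imwrite(f'pics/{n}.png',k['frame'][v-40:v+40,u-40:u+40])
print(proj(c,BASE-.041*(np.cos(.5)*EU-np.sin(.5)*L)))
E
```

```text
t 22.65 [ 0.5338 -0.2882  0.1756] F bed(up,left,n) [0.5441 3.5745 7.5842] mouth rel [-0.9002 -0.5911  3.4036] phi [-0.0031  0.0002  0.5091] q [ 0.2471  0.4326  0.2586  2.0663 -0.7736  0.3784  2.1437] 39.56836938858032 0.02010769016563297
nut px 322.3854896330118 58.366246335442895
nut 414 mean [-10.9691   5.7901] bearing from down-slope to left: centroid 0.485685415647621 axis 0.5147826452542431
stud at [321.589   57.1897] [ 0.0092 -0.3138] [ 292   28   60   60 3153]
[321.1185 -79.3949]
```

Call:
play_rows([
  {"claw":255,"dp":[0,0,0],"angular":[0,0,0]},
  {"claw":255,"dp":[-0.2,0.013,0.46],"angular":[0,0,0]},
  {"claw":255,"dp":[-0.2,0.013,0.46],"angular":[0,0,0]},
  {"claw":255,"dp":[-0.39,0.027,0.92],"angular":[0,0,0]},
  {"claw":255,"dp":[-0.39,0.027,0.92],"angular":[0,0,0]},
  {"claw":255,"dp":[-0.59,0.04,1.38],"angular":[0,0,0]},
  {"claw":255,"dp":[-0.59,0.04,1.38],"angular":[0,0,0]},
  {"claw":255,"dp":[0,0,0],"angular":[0,0,0]},
  {"claw":255,"dp":[0,0,0],"angular":[0,0,0]},
], force=70)

```text
time: 23.75
eef_pos: [0.5095, -0.2884, 0.2304]
eef_rot: [0.28, 0.939, 0.044, 0.195]
force: [0.1, -0.1, -4.8]
opening: 0.0184
finger_force: 69.8
```

```bash
python3 st.py; python3 ang.py; python3 - <<'E'
from wp import *
c=cam('wrist','w16')
E
```

```text
t 23.75 [ 0.5095 -0.2884  0.2304] F bed(up,left,n) [-1.7917 -0.0564 -4.4342] mouth rel [-1.7329 -2.5778 63.1574] phi [ 0.0003 -0.0007  0.5107] q [ 0.1654  0.3203  0.373   2.0821 -0.6514  0.4713  2.0353] 69.79758320376277 0.018428265451304517
nut px 325.94894338032776 77.86147655326778
bed 328 mean [-25.2517  13.5725] bearing from down-slope to left: centroid 0.4931866340659715 axis 0.4839145151596092
nut 230 mean [-11.4987   6.128 ] bearing from down-slope to left: centroid 0.4896449812351023 axis 0.48503015763953056
stud at [325.7094  77.0806] [-0.0626 -0.151 ] [ 305   54   43   47 1538]
```

View pics/w16.png

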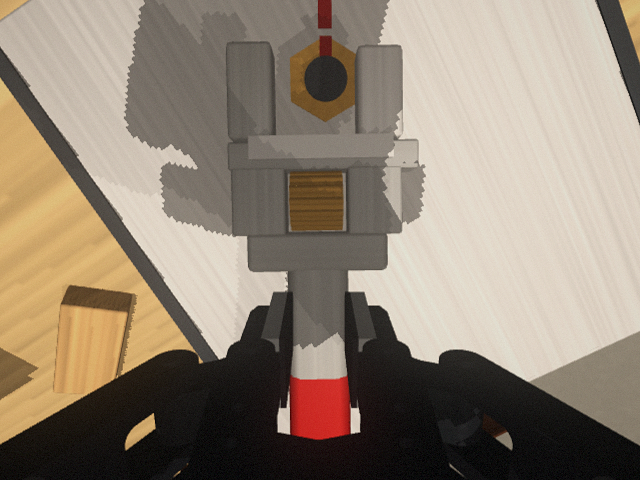

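The red lines are collinear: nut mark at (325,46), bed line at (325,10), bearings within about 0.01 rad. Next I take the wrench back to the mat.

```bash
python3 - <<'E'
from wp import *
s=sensors.read_state(); Rc=R.from_quat(s['eef_rot'])
rv=(R.from_quat([.0074,1,0,0])*Rc.inv()).as_rotvec(); tp=np.array([.5589,.2067,.12])
print((tp-s['eef_pos'])*100,rv,rv/12,np.linalg.norm(rv))
E
```

```text
[  4.9396  49.4646 -10.965 ] [-0.0866  0.3966  0.556 ] [-0.0072  0.0331  0.0463] 0.6884520311390586
```

Call:
play_rows([
  {"claw":255,"dp":[0.3,1.5,2],"angular":[0,0,0]},
  {"claw":255,"dp":[0.3,3,2],"angular":[0,0,0]},
  {"claw":255,"dp":[0.4,3.5,2],"angular":[-0.0072,0.0331,0.0463]},
  {"claw":255,"dp":[0.4,3.5,0],"angular":[-0.0072,0.0331,0.0463]},
  {"claw":255,"dp":[0.4,3.5,0],"angular":[-0.0072,0.0331,0.0463]},
  {"claw":255,"dp":[0.4,3.5,0],"angular":[-0.0072,0.0331,0.0463]},
  {"claw":255,"dp":[0.4,3.5,0],"angular":[-0.0072,0.0331,0.0463]},
  {"claw":255,"dp":[0.4,3.5,0],"angular":[-0.0072,0.0331,0.0463]},
  {"claw":255,"dp":[0.4,3.5,0],"angular":[-0.0072,0.0331,0.0463]},
  {"claw":255,"dp":[0.4,3.5,0],"angular":[-0.0072,0.0331,0.0463]},
  {"claw":255,"dp":[0.4,3.5,0],"angular":[-0.0072,0.0331,0.0463]},
  {"claw":255,"dp":[0.4,3.5,-1],"angular":[-0.0072,0.0331,0.0463]},
  {"claw":255,"dp":[0.3,3.5,-2],"angular":[-0.0072,0.0331,0.0463]},
  {"claw":255,"dp":[0,3,-3],"angular":[-0.0072,0.0325,0.0467]},
  {"claw":255,"dp":[0,2,-3],"angular":[0,0,0]},
  {"claw":255,"dp":[0,1,-3],"angular":[0,0,0]},
  {"claw":255,"dp":[0,0,0],"angular":[0,0,0]},
  {"claw":255,"dp":[0,0,0],"angular":[0,0,0]},
])

```text
time: 25.65
eef_pos: [0.5589, 0.2014, 0.1699]
eef_rot: [0.007, 1.0, -0.0, -0.0]
force: [0.3, -0.3, -3.1]
opening: 0.0184
finger_force: 69.7
```

```bash
python3 - <<'E'
from wp import *
s=sensors.read_state(); Rc=R.from_quat(s['eef_rot']); rv=(R.from_quat([.0074,1,0,0])*Rc.inv()).as_rotvec()
print(s['eef_pos'],(np.array([.5589,.2067,.085])-s['eef_pos'])*100,rv,s['force'],s['time'])
c=cam('wrist','w17'); cb,sb=worm(c,(250,130,390,270)); print('worm',cb)
for d in(.056,.058,.060): print(Rc.inv().apply(onz(c,*cb,s['eef_pos'][2]-d)-s['eef_pos']))
E
```

```text
[0.5589 0.2014 0.1699] [ 0.0026  0.533  -8.4927] [ 0.0007 -0.0003  0.0002] [ 0.2759 -0.2602 -3.1288] 25.65
worm [316.0188 200.9919]
[ 0.0453 -0.0016  0.056 ]
[ 0.045  -0.0016  0.058 ]
[ 0.0446 -0.0016  0.06  ]
```

Lower gently, with a check just before contact.

Call:
play_rows([
  {"claw":255,"dp":[0,0.3,-2.5],"angular":[0,0,0]},
  {"claw":255,"dp":[0,0.2,-2.5],"angular":[0,0,0]},
  {"claw":255,"dp":[0,0,-1.8],"angular":[0,0,0]},
  {"claw":255,"dp":[0,0,-0.8],"angular":[0,0,0]},
  {"claw":255,"dp":[0,0,-0.3],"angular":[0,0,0]},
  {"claw":255,"dp":[0,0,-0.2],"angular":[0,0,0]},
  {"claw":255,"dp":[0,0,-0.1],"angular":[0,0,0]},
  {"claw":255,"dp":[0,0,0],"angular":[0,0,0]},
])

```text
time: 26.5
eef_pos: [0.5596, 0.2071, 0.0893]
eef_rot: [0.008, 1.0, 0.001, 0.001]
force: [3.9, -0.1, 2.0]
opening: 0.0186
finger_force: 71.8
```

Call:
play_rows([
  {"claw":255,"dp":[0,0,-0.1],"angular":[0,0,0]},
  {"claw":255,"dp":[0,0,0],"angular":[0,0,0]},
  {"claw":255,"dp":[0,0,0],"angular":[0,0,0]},
], force=25)

```text
time: 26.8
eef_pos: [0.5592, 0.2072, 0.0876]
eef_rot: [0.007, 1.0, 0.0, 0.001]
force: [3.9, -0.4, 1.9]
opening: 0.0187
finger_force: 71.8
```

```bash
python3 - <<'E'
from wp import *
s=sensors.read_state(); print(s['eef_pos'],s['force'],s['ft_torque'],s['finger_force'])
c=cam('wrist','w18'); a=cam('side')
m,ce,st=blob(brass(c['frame']),(250,130,390,270),7); print('worm',ce,st)
m,ce,st=blob(redm(a['frame']),(295,200,340,235)); print('side red',ce,st)
E
```

```text
[0.5592 0.2072 0.0876] [ 3.9372 -0.4267  1.9175] [-0.0832 -0.3453  0.079 ] 71.78155268426053
worm [319.5724 197.4828] [ 290  166   60   64 3683]
side red [315.614  218.3596] [306 215  20   8 114]
```

Call:
play_rows([
  {"claw":255,"dp":[0,0,-0.1],"angular":[0,0,0]},
  {"claw":255,"dp":[0,0,0],"angular":[0,0,0]},
  {"claw":255,"dp":[0,0,-0.1],"angular":[0,0,0]},
  {"claw":255,"dp":[0,0,0],"angular":[0,0,0]},
], force=25)

```text
time: 27.3
eef_pos: [0.5594, 0.2076, 0.0863]
eef_rot: [0.008, 1.0, 0.001, 0.001]
force: [1.5, -0.5, 11.2]
opening: 0.0185
finger_force: 73.4
```

```bash
python3 - <<'E'
from wp import *
s=sensors.read_state(); print(s['eef_pos'],s['force'],s['ft_torque'],s['finger_force'])
E
```

```text
[0.5594 0.2076 0.0863] [ 1.4512 -0.5331 11.2299] [-0.045  -0.0182 -0.1682] 73.41427872539498
```

Call:
play_rows([
  {"claw":200,"dp":[0,0,0.1],"angular":[0,0,0]},
  {"claw":140,"dp":[0,0,0],"angular":[0,0,0]},
  {"claw":80,"dp":[0,0,0],"angular":[0,0,0]},
  {"claw":60,"dp":[0,0,0],"angular":[0,0,0]},
  {"claw":60,"dp":[0,0,0.5],"angular":[0,0,0]},
  {"claw":60,"dp":[0,0,2],"angular":[0,0,0]},
  {"claw":60,"dp":[0,0,4],"angular":[0,0,0]},
  {"claw":60,"dp":[0,0,4],"angular":[0,0,0]},
  {"claw":60,"dp":[0,0,4],"angular":[0,0,0]},
  {"claw":60,"dp":[0,0,4],"angular":[0,0,0]},
  {"claw":60,"dp":[0,0,0],"angular":[0,0,0]},
  {"claw":60,"dp":[0,0,0],"angular":[0,0,0]},
])

```text
time: 28.5
eef_pos: [0.5589, 0.2072, 0.2723]
eef_rot: [0.007, 1.0, 0.001, 0.001]
force: [0.4, 0.1, -0.6]
opening: 0.0651
finger_force: 0.0
```

```bash
python3 - <<'E'
from wp import *; import pickle
s=sensors.read_state(); print(s['eef_pos'],s['force'],s['opening'],s['time'])
c=cam('wrist','w19'); f=c['frame']; u,v=proj(c,(.5135,.207,.026)).astype(int)
m,cb,sb=blob(brass(f),(u-50,v-50,u+50,v+50),5); print('worm',cb,onz(c,*cb,.026))
m,ce,st=blob(redm(f),(260,240,380,400)); r,bp=quad(m); print('red',ce,st,[onz(c,*p,.017)[:2] for p in bp])
a=cam('scene'); b=cam('side')
m2,e2,s2=blob(redm(a['frame']),(375,215,398,252)); m3,e3,s3=blob(redm(b['frame']),(295,205,340,230)); print('tri',tri([ray(c,*ce),ray(a,*e2),ray(b,*e3)]))
w1=pickle.load(open('w1.pkl','rb')); g=cv2.cvtColor(f,cv2.COLOR_BGR2GRAY)
# mat extents
mk=(f.max(2)<60).astype('u1')
mm,ec,sc=blob((w1['frame'].max(2)<100).astype('u1'),(190,60,425,375)); bp=quad(mm)[1]; print('mat',[onz(w1,*p,.004)[:2] for p in bp])
E
```

```text
[0.5589 0.2072 0.2723] [ 0.3524  0.1358 -0.5548] 0.06509268694215789 28.5
worm [318.2101 151.9932] [0.5125 0.2075 0.026 ]
red [318.7452 279.0524] [ 305  240   28   80 2194] [array([0.5811, 0.1961]), array([0.5814, 0.2174]), array([0.6497, 0.2171]), array([0.6493, 0.1946])]
tri (array([0.6155, 0.2056, 0.014 ]), [np.float64(0.0009909036331478113), np.float64(0.001002091385986272), np.float64(0.0006891606599730929)])
mat [array([0.6693, 0.0654]), array([0.4278, 0.124 ]), array([0.4542, 0.2899]), array([0.7067, 0.2616])]
```

```bash
python3 -c "from bench import bot; print(bot.job_done())"
```

```text
the job is handed in; nothing more can be done
None
```

The nut is tightened until the two red lines meet (within about 0.01 rad by camera), the wrench lies flat on the mat where it started, and I handed the job in at about 28.7 s with the arm clear; no verdict was returned.

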